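Clamp the backing bar into the leaning welding jig

ROBOT

A 6-joint arm with a two-finger parallel gripper is mounted at the origin on the work surface. World frame = base frame: x ahead of the robot, y to its left, z up, the work surface at z = 0. Lengths are in m, angles in rad, forces in N, time in s.
With the tool pointing down it reaches from about 0.225 to 0.875 m from the base axis. Payload 3.4 kg.
Tool frame: the origin (TCP) lies at the very end of the fingers, on their centre line; the grasp point (between the pads) lies 19 mm behind it (manip.tcp_to_grasp is the distance from the TCP to the grasp point, in m); z points along the fingers, y is the line along which they close (so a half turn about z gives the same grasp; the last joint's range is limited). The gripper opens to 85 mm and grips with 20 to 120 N. Pads are 22 mm wide; open, the fingers measure 114 mm over their backs; the gripper's body (76 mm by 85 mm) begins 54 mm behind the grasp point. The pads swing forward as they close: fully open they stand 13 mm farther back than shut.
Start: joints at [-1.24, 0.276, 1.505, -0, 1.361, -0.121], TCP at [0.251, -0.517, 0.195] pointing down, gripper open.
Joint ranges: [-2.89, 2.89], [-0.75, 2.08], [0.22, 2.7], [-1.18, 4.32], [0.11, 2.71], [-2.7, 2.7]. Speed limits (rad/s): [2.57, 2.57, 3.14, 3.14, 3.14, 3.14].

INTERFACE

Orientations are given as a unit quaternion [w, x, y, z].
In Python, from rig import status, get_image, job, manip gives the robot as it stands.
- The arm moves only by the tool apply_moves, never from a script. Its arguments are lists of equal length, an entry for each row: "xyz": the shift along the tool's x, y, z each as a share of 0.3 m, from -1 to 1, a list of three; "rot": the turn, a rotation vector about the tool's x, y, z each as a share of 60 degrees, from -1 to 1, a list of three; "hand": the opening, from -1 (shut) to 1 (fully open). A call has 1 to 8 rows; each row shifts and turns the commanded pose from where the row before left it, along the tool's axes as they then stand; what a row does not reach is not made up. A row lasts 1/8 s, in which the tool goes at most 62.5 mm and 10.7 degrees, less where a joint would pass 70% of its speed; a pose out of reach is approached as far as the arm can. A call with a number of a shift or a turn outside -1 to 1 is refused whole. A call with a gripper value outside its range is refused whole. The fingers move at their own pace and stop on an object; "force" is the grip in N (left out, the last holds). Time passes only in rows, so rows that do not move let the fingers close. It gives the time, the measured TCP pose, the force, the opening and the grip force at its end, in the units of the state.
- status.get_state(): the state, without advancing time (a new reading comes with each control period).
- get_image(name): name is "side" or "top" or "wrist"; returns a dict with "pixels" (480x640x3 uint8, red, green, blue), "fovy" (degrees; the focal length in pixels is half the picture's height over the tangent of half this angle, whatever the lens; pixels are square), "cx", "cy" (the principal point, pixels), "origin" and "orientation" of the camera in the world; the wrist camera has in their place "tool_from_camera" (4x4, takes a point from camera to tool coordinates, whose origin is the TCP and whose axes are the flange's). Camera axes: x right, y down, z forward; pixel columns grow to the right and rows downward; lengths in m; the calibration is good to about 2 mm. A picture is of the moment at which its call begins: read the wrist's pose just before it. There is no depth.
- job.sign_off(): hands the job in; it is judged then, once.
The state is a dict: "clock": time; "qpos": joint angles; "qd": joint speeds; "effort": joint torques, N m; "position": TCP position; "ee_rot": TCP orientation; "contact_force": force on the tool from outside, world axes, zero at the start; "moment": the same for the moment, N m; "width": finger opening in m; "gripper_force": force on a finger pad.
Only numpy, scipy, OpenCV 4.12 (cv2) and the standard library are available. Lean on these libraries where they do the work, as an engineer would, in place of code of your own. Each camera call takes 0.05 s, during which the arm holds its last target. There are 200 camera calls.

TASK

Take the longer of the two flat steel bars from the wooden rack, drop it end-down into the pocket at the foot of the leaning welding jig and let it go, so that it leans on the back plate. Then take the spring clamp off its rail and clamp bar and back plate together at the top: push it down along the bar, roughly centred, until its throat is felt against the bar's end, and let the jaws close. Leave the shorter bar and the other things where they are.

Things in the scene. Friction and masses are not known exactly. Their poses are not given: they have to be found in the camera images.
- cradle: Leaning part of the welding jig, fixed. z runs up along its steel back plate, leaning 30 degrees from vertical, its top mostly to the robot's right; x is normal to the plate, out of its upper side; y runs across. Origin: foot of the plate's upper face, mid-width, 34 mm above the bench. Plate: 6 mm thick (x -6 to 0), 70 mm wide, reaching up to z = 154 mm.
- pocket_mouth (a point): Middle of the mouth of the open-topped pocket at the plate's foot, at x 7, y 0, z 45 mm of the cradle. Pocket: x 0 to 14, y -19 to 19 mm; front lip 6 mm thick beyond x 14. A wooden packer in it raises its floor to anywhere from z = 0 to 14 mm; that height is not measured.
- plate_top (a point): Middle of the back plate's top edge, on its upper face: x 0, y 0, z 154 mm of the cradle.
- bar: The longer flat steel bar, 160 mm long, 30 mm wide, 8 mm thick, 0.2 to 0.4 kg, standing upright in one of the two identical slots of the rack. Origin: centre of its lower end; z along its length (160 mm to the upper end), x across its thickness, y across its width.
- bar_top (a point): Centre of the bar's upper end, 160 mm from its origin.
- short_bar: The shorter bar, 110 mm long, 30 x 8 mm, upright in the other slot; origin at the centre of its lower end. Stays where it is.
- rack: Fixed wooden block 80 x 170 x 60 mm (x, y, z), origin under its centre. Two slots 12 x 34 mm (x, y), 50 mm deep, at y = -42 and +42 mm, each holding one bar, 84 mm apart.
- rail: Fixed clamp rail: base 100 x 170 x 18 mm, on it an upright wooden lath 14 mm thick (x), 150 mm long (y), top at 90 mm. Origin under the centre of the base. The clamp bites the lath from above.
- clamp: Spring clamp, clothes-peg type, about 100 mm tall, 30 mm wide (y), 0.12 kg, handles up, biting the rail's lath. Origin on the pivot axis, which is its y axis; z points from jaws to handles; the jaws open along x. The frame is that of the -x half. A coil of radius 9 mm round the pivot ends the throat. Jaw pads 18 mm high, 29 to 47 mm below the pivot, parallel when 14 mm apart.
- clamp_handles (a point): Mid-plane point level with the handle ends, 52 mm above the pivot. Two flat handles, 28 mm wide (y), run up from the pivot. At 14 mm jaw gap their outer faces are 54 mm apart at the top and lean 0.18 rad each; fully squeezed (a stop, about 25 N a side) they are parallel, 36 mm apart, and the jaws about 28 mm apart.
- clamp_throat (a point): End of the clamp's throat, 9 mm below the pivot in the mid-plane: what the edge of the gripped thing meets when the clamp is fully home.
- clamp_jaw (a joint): Opening angle of the +x half of the clamp (rad): 0 = pads 14 mm apart, +0.36 fully squeezed, -0.3 shut.
- spray_can: Grey spray can, 66 mm across, 150 mm tall, bystander; origin at the centre of its base.
- screwdriver: Screwdriver lying on the bench, bystander.
- mug: White mug, 80 mm across, 90 mm tall, bystander; origin at the centre of its base.
There are look-alikes about, which are no part of the job. What is shaped like the bar but blue or yellow is not meant. What is shaped like the clamp but orange is not meant.

How it is judged:
On the way, in this order (a step that is already met when the one before it is completed fails the run):
1. the long bar stands in the jig's pocket, released, leaning on the plate (z of bar in the frame of cradle between -0.006 and 0.025 m and x of bar in the frame of cradle between 0 and 0.016 m and angle between the z axis of bar and the z axis of cradle, either way round below 0.12 rad and contact force between the fingers and bar below 0.2 N and contact force between clamp and bar below 0.1 N), for 0.2 s.
2. the clamp bites bar and back plate together, throat home on the bar's end, released (contact force between clamp and bar above 5 N and contact force between clamp and cradle above 5 N and z of clamp_throat in the frame of bar below 0.168 m and y of clamp_throat in the frame of bar between -0.014 and 0.014 m and angle between the z axis of clamp and the z axis of cradle, either way round below 0.2 rad and contact force between the fingers and clamp below 0.2 N and contact force between the fingers and bar below 0.2 N), for 0.3 s.
At the end, for the whole second after the job is handed in: Bar foot at least 20 mm below the pocket mouth, bar within 0.12 rad of the slope; clamp pressing over 5 N on bar and on jig, throat within 8 mm of the bar's end, within 14 mm of its middle, within 0.2 rad of the slope; released, at rest; the other things moved under 30 mm (all of step 2 and z of bar in the frame of cradle between -0.006 and 0.025 m and x of bar in the frame of cradle between 0 and 0.016 m and angle between the z axis of bar and the z axis of cradle, either way round below 0.12 rad and linear speed of each of clamp, bar below 0.02 m/s); the robot touches nothing.
It fails at once if the short bar is moved more than 30 mm (distance of short_bar from where it was at the start of the episode above 0.03 m).
It fails at once if the spray can is moved more than 30 mm (distance of spray_can from where it was at the start of the episode above 0.03 m).
It fails at once if the screwdriver is moved more than 30 mm (distance of screwdriver from where it was at the start of the episode above 0.03 m).
It fails at once if the mug is moved more than 30 mm (distance of mug from where it was at the start of the episode above 0.03 m).
It also fails if it takes over 62 s, if anything falls off the work surface, if the arm or the gripper's body presses on something with over 40 N, if the wrist force passes 120 N, or if a joint passes its speed limit or range.

## Working session

There is one attempt and no reset: what is moved stays moved. The work goes in short steps, Python scripts to look and compute and a tool call to move; the robot and the scene stay as the last step left them, time stands still between calls to the robot, and variables do not carry over. Pictures are saved under pics/ and viewed, at most 10 in all, crops included, and the job is handed in when it is done.

Besides the shell and the picture viewer there is one more tool, called after "Emit:" by a JSON object that holds its "method" and its "body". apply_moves: Moves the arm, as the interface text tells. Its arguments: {"type":"object","properties":{"xyz":{"type":"array","items":{"type":"array","items":{"type":"number","minimum":-1,"maximum":1}}},"rot":{"type":"array","items":{"type":"array","items":{"type":"number","minimum":-1,"maximum":1}}},"hand":{"type":"array","items":{"type":"number"}},"force":{"type":"number"}},"required":["xyz","rot","hand"]}

```bash
mkdir -p pics; ls; python3 - <<'E'
from rig import status,get_image
import cv2,json,numpy as np
s=status.get_state();print(s)
ims=[]
for n in ["side","top","wrist"]:
    d=get_image(n);p=d.pop("pixels");print(n,d);cv2.imwrite(f"pics/{n}0.png",p[:,:,::-1])
E
```

```text
pics
{'clock': 0.0, 'qpos': array([-1.23997899e+00,  2.76605100e-01,  1.50613328e+00, -2.44123971e-05,
        1.36070332e+00, -1.20981584e-01]), 'qd': array([-0.00013388, -0.00027787, -0.00088708,  0.00020944, -0.00151278,
        0.00068668]), 'effort': array([ 2.51268775e-04, -4.16775548e+01, -2.45810366e+01, -8.21627327e-05,
        1.07971145e-02,  1.43185747e-05]), 'position': array([ 0.25083696, -0.51673981,  0.19423396]), 'ee_rot': array([-9.18185207e-04,  9.74592048e-01,  2.23985458e-01, -1.08690520e-04]), 'contact_force': array([ 0.44612314,  0.58843775, -0.4223333 ]), 'moment': array([-0.02882099, -0.00481874, -0.01231065]), 'gripper_force': 0.0, 'width': 0.08517868387148159}
side {'fovy': 42.49792582418314, 'cx': 319.6564218130351, 'cy': 232.9016943389833, 'origin': array([0.06664892, 0.79165082, 0.93240795]), 'orientation': array([ 0.12016746, -0.2515727 ,  0.87966191, -0.38531271])}
top {'fovy': 48.29277679227008, 'cx': 317.1713036889086, 'cy': 245.14571859933466, 'origin': array([0.36249701, 0.04066869, 1.20687497]), 'orientation': array([ 0.06092529, -0.69733267,  0.71239451, -0.05009308])}
wrist {'fovy': 65.06276617206443, 'cx': 321.53527478173436, 'cy': 242.63021462606162, 'tool_from_camera': array([[-7.09951556e-04, -9.50083476e-01, -3.11995007e-01,
         8.08133956e-02],
       [ 9.99999730e-01, -7.32908154e-04, -4.36783836e-05,
        -8.79295817e-04],
       [-1.87165574e-04, -3.11994954e-01,  9.50083740e-01,
        -1.79389415e-01],
       [ 0.00000000e+00,  0.00000000e+00,  0.00000000e+00,
         1.00000000e+00]])}
```

View pics/side0.png

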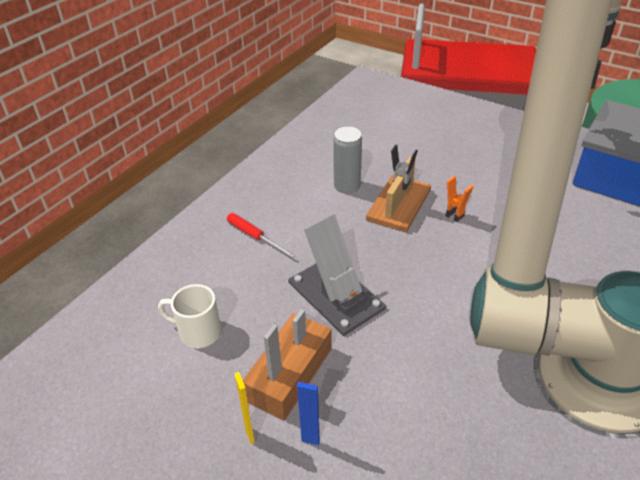

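View pics/top0.png

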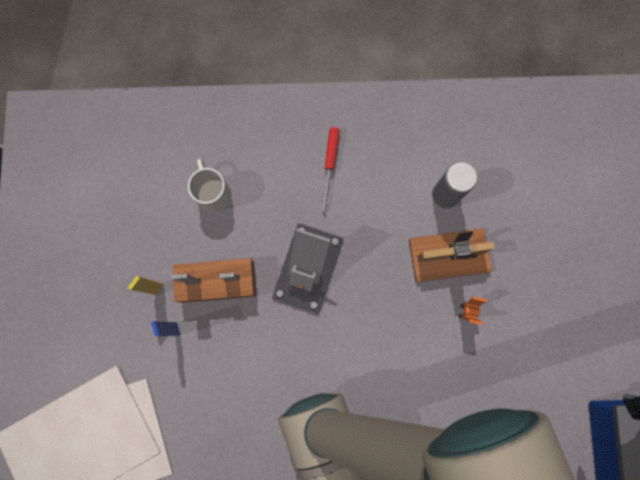

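```bash
cat > h.py <<'E'
import numpy as np,cv2
from scipy.spatial.transform import Rotation as R
def rot(q): return R.from_quat([q[1],q[2],q[3],q[0]]).as_matrix()
from rig import status,get_image
CAM={}
def cam(n):
    if n=="wrist":
        s=status.get_state();d=get_image(n);T=np.eye(4);T[:3,:3]=rot(s["ee_rot"]);T[:3,3]=s["position"]
        T=T@d["tool_from_camera"];d["O"]=T[:3,3];d["M"]=T[:3,:3]
    else:
        d=get_image(n);d["O"]=d["origin"];d["M"]=rot(d["orientation"])
    d["f"]=240/np.tan(np.radians(d["fovy"]/2)); return d
def ray(d,uv): 
    v=d["M"]@np.array([(uv[0]-d["cx"])/d["f"],(uv[1]-d["cy"])/d["f"],1]);return d["O"],v/np.linalg.norm(v)
def onz(d,uv,z):
    o,v=ray(d,uv);return o+v*(z-o[2])/v[2]
def proj(d,P):
    c=(np.atleast_2d(P)-d["O"])@d["M"];return np.c_[c[:,0]/c[:,2]*d["f"]+d["cx"],c[:,1]/c[:,2]*d["f"]+d["cy"]]
def tri(d1,a,d2,b):
    A=[];B=[]
    for d,u in((d1,a),(d2,b)):
        o,v=ray(d,u);Q=np.eye(3)-np.outer(v,v);A.append(Q);B.append(Q@o)
    P=np.linalg.lstsq(np.vstack(A),np.hstack(B),rcond=None)[0]
    return P,[np.linalg.norm(Q@P-b) for Q,b in zip(A,B)]
E
python3 - <<'E'
import cv2,numpy as np
t=cv2.imread("pics/top0.png");s=cv2.imread("pics/side0.png")
def c(im,x,y,w,h,k):return cv2.resize(im[y:y+h,x:x+w],None,fx=k,fy=k,interpolation=cv2.INTER_CUBIC)
a=np.hstack([c(t,270,215,80,100,3),c(t,160,250,107,60,3)[:,:].copy() if 0 else c(t,160,235,100,100,3)[:300],c(t,405,220,86,100,3)])
b=np.hstack([c(s,280,210,110,100,3),c(s,230,300,110,100,3)])
w=max(a.shape[1],b.shape[1]);f=lambda m:np.pad(m,((0,0),(0,w-m.shape[1]),(0,0)))
m=np.vstack([f(a),f(b)]);print(m.shape);cv2.imwrite("pics/m1.png",m)
E
```

```text
(600, 798, 3)
```

View pics/m1.png

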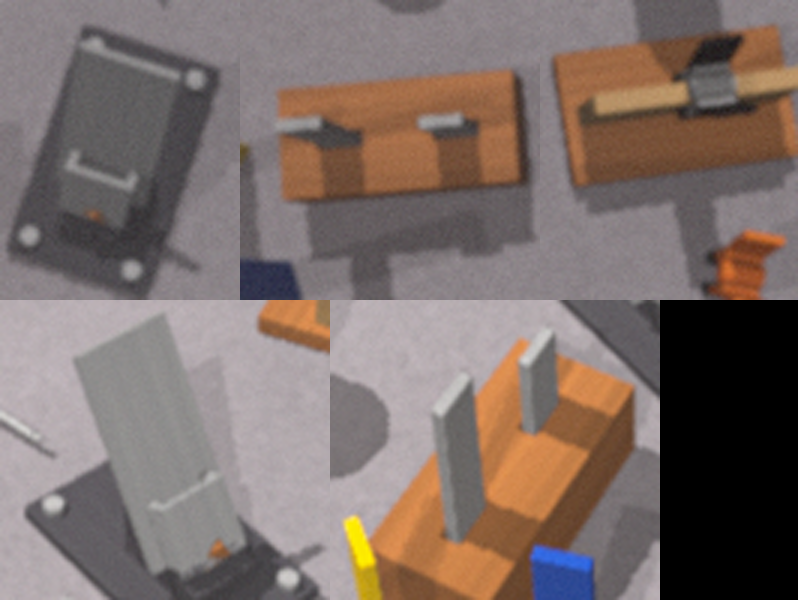

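```bash
python3 - <<'E'
from h import *
t=cam("top");s=cam("side")
P=np.array([[0,0,0],[.251,-.517,.195],[.251,-.517,.4]])
print(proj(t,P),proj(s,P))
print(t["M"],s["M"])
# rack top corners(z=.06) in top image
k=lambda x0,y0,ox,L:[(x0+(p[0]-ox)/3,y0+p[1]/3) for p in L]
print("rack",[onz(t,u,.06).round(3) for u in k(160,235,240,[(278,90),(515,70),(523,183),(283,200)])])
print("railbase",[onz(t,u,.018).round(3) for u in k(405,220,540,[(553,58),(778,25),(796,158),(575,187)])])
print("lath ends",[onz(t,u,.09).round(3) for u in k(405,220,540,[(592,108),(798,80)])])
print("clampmid",onz(t,k(405,220,540,[(712,85)])[0],.11).round(3))
q=lambda L,ox,x0:[(x0+(p[0]-ox)/3,y) for p,y in []]
S=lambda p,ox,x0,y0:(x0+(p[0]-ox)/3,y0+(p[1]-300)/3)
T=lambda p:(270+p[0]/3,215+p[1]/3)
for a,b in [((84,35),(165,314)),((184,74),(75,358)),((84,35),(75,358)),((184,74),(165,314)),((70,155),(148,507)),((135,185),(215,475)),((70,155),(215,475)),((135,185),(148,507))]:
    print(a,b,tri(t,T(a),s,S(b,0,280,210)))
# bars tops
print("long",tri(t,(160+(298-240)/3,235+125/3),s,S((455,392),330,230,300)))
print("short",tri(t,(160+(441-240)/3,235+122/3),s,S((538,347),330,230,300)))
E
```

```text
[[349.43112984 502.66464007]
 [634.1656588  385.70532537]
 [714.90825126 400.34373197]] [[600.59816027 377.46055009]
 [569.07955631 110.13080158]
 [595.05497471  21.22731953]]
[[-0.02003051 -0.98744806  0.15666876]
 [-0.9996558   0.02243566  0.01359832]
 [-0.0169426  -0.15634245 -0.98755759]] [[-0.84454192 -0.34999373  0.4052818 ]
 [-0.53520194  0.57649058 -0.61742813]
 [-0.01754517 -0.73835154 -0.67418779]]
rack [array([0.508, 0.37 , 0.06 ]), array([0.519, 0.199, 0.06 ]), array([0.437, 0.193, 0.06 ]), array([0.429, 0.365, 0.06 ])]
railbase [array([ 0.56 , -0.15 ,  0.018]), array([ 0.581, -0.319,  0.018]), array([ 0.481, -0.326,  0.018]), array([ 0.463, -0.162,  0.018])]
lath ends [array([ 0.512, -0.164,  0.09 ]), array([ 0.528, -0.309,  0.09 ])]
clampmid [ 0.523 -0.244  0.11 ]
(84, 35) (165, 314) (array([0.53095927, 0.07999614, 0.21070701]), [np.float64(0.027193650895557475), np.float64(0.027193650895555904)])
(184, 74) (75, 358) (array([0.5686559 , 0.03697786, 0.11010669]), [np.float64(0.023672712554093738), np.float64(0.023672712554093596)])
(84, 35) (75, 358) (array([0.56335288, 
[... 335 characters left out ...]
7), np.float64(0.00031412316937927555)])
(135, 185) (215, 475) (array([0.47396667, 0.06204193, 0.07704606]), [np.float64(0.0003399605189330194), np.float64(0.00033996051893340785)])
(70, 155) (215, 475) (array([0.47442126, 0.09861057, 0.11451317]), [np.float64(0.018881194728078442), np.float64(0.0188811947280776)])
(135, 185) (148, 507) (array([0.49573884, 0.07157911, 0.03982029]), [np.float64(0.019694522429106704), np.float64(0.019694522429107273)])
long (array([0.46937176, 0.32440525, 0.16997765]), [np.float64(0.001614464067248719), np.float64(0.0016144640672487772)])
short (array([0.47509738, 0.24100669, 0.11762042]), [np.float64(0.0012416082734212856), np.float64(0.0012416082734213521)])
```

```bash
cat >> h.py <<'E'
def plan(p1,R1,n,p0=None,R0=None,yawfirst=None):
    """rows for straight line + constant-rate turn from measured (or given) pose; returns end pose"""
    if p0 is None:
        s=status.get_state();p0=s["position"];R0=rot(s["ee_rot"])
    rv=R.from_matrix(R0.T@R1).as_rotvec() if yawfirst is None else np.array(yawfirst)
    step=R.from_rotvec(rv/n).as_matrix();C=R0.copy();d=(np.array(p1)-p0)/n;X=[]
    for i in range(n):
        X.append((C.T@d/.3).round(3).tolist());C=C@step
    print("rows",n,"mm/row",round(np.linalg.norm(d)*1e3,1),"deg/row",round(np.degrees(np.linalg.norm(rv))/n,2))
    print("xyz",X);print("rot",(rv/n/np.radians(60)).round(3).tolist());return np.array(p1),C
def down(yaw):
    c,s=np.cos(yaw),np.sin(yaw);return np.array([[c,s,0],[s,-c,0],[0,0,-1.]])
E
python3 - <<'E'
from h import *
s=status.get_state();R0=rot(s["ee_rot"]);print(R0.round(3))
y0=np.arctan2(R0[1,0],R0[0,0])
plan((.45,.04,.36),None,16,yawfirst=[0,0,-(np.pi-y0)])
E
```

```text
[[ 0.9    0.437 -0.   ]
 [ 0.437 -0.9    0.001]
 [ 0.    -0.001 -1.   ]]
rows 16 mm/row 38.4 deg/row 9.63
xyz [[0.088, -0.086, -0.034], [0.101, -0.07, -0.034], [0.112, -0.052, -0.034], [0.119, -0.033, -0.034], [0.123, -0.013, -0.034], [0.123, 0.008, -0.034], [0.12, 0.028, -0.034], [0.113, 0.048, -0.034], [0.104, 0.066, -0.034], [0.091, 0.083, -0.034], [0.076, 0.097, -0.034], [0.059, 0.108, -0.034], [0.04, 0.117, -0.034], [0.02, 0.122, -0.034], [-0.001, 0.123, -0.034], [-0.021, 0.121, -0.034]]
rot [0.0, 0.0, -0.161]
```

Emit:
{"method": "apply_moves", "body": {"xyz": [[0.088, -0.086, -0.034], [0.101, -0.07, -0.034], [0.112, -0.052, -0.034], [0.119, -0.033, -0.034], [0.123, -0.013, -0.034], [0.123, 0.008, -0.034], [0.12, 0.028, -0.034], [0.113, 0.048, -0.034]], "rot": [[0, 0, -0.161], [0, 0, -0.161], [0, 0, -0.161], [0, 0, -0.161], [0, 0, -0.161], [0, 0, -0.161], [0, 0, -0.161], [0, 0, -0.161]], "hand": [1, 1, 1, 1, 1, 1, 1, 1]}}

```text
clock: 1.25
position: [0.3504, -0.2375, 0.277]
ee_rot: [0.0, 0.619, 0.785, 0.0]
contact_force: [-0.4, 0.2, -1.4]
width: 0.085
gripper_force: 0.0
```

Emit:
{"method": "apply_moves", "body": {"xyz": [[0.104, 0.066, -0.034], [0.091, 0.083, -0.034], [0.076, 0.097, -0.034], [0.059, 0.108, -0.034], [0.04, 0.117, -0.034], [0.02, 0.122, -0.034], [-0.001, 0.123, -0.034], [-0.021, 0.121, -0.034]], "rot": [[0, 0, -0.161], [0, 0, -0.161], [0, 0, -0.161], [0, 0, -0.161], [0, 0, -0.161], [0, 0, -0.161], [0, 0, -0.161], [0, 0, -0.161]], "hand": [1, 1, 1, 1, 1, 1, 1, 1]}}

```text
clock: 2.25
position: [0.4481, 0.0416, 0.3586]
ee_rot: [0.0, -0.007, 1.0, -0.0]
contact_force: [0.6, 0.7, -1.0]
width: 0.0854
gripper_force: 0.0
```

```bash
python3 - <<'E'
from h import *
import time
status.get_state()
d=cam("wrist");s=status.get_state();print(s["clock"],s["position"],rot(s["ee_rot"]).round(3),s["qpos"].round(2),s["qd"].round(3))
cv2.imwrite("pics/w1.png",d["pixels"][:,:,::-1])
np.savez("w1.npz",**{k:d[k] for k in("O","M","f","cx","cy","pixels")})
E
```

```text
2.3 [0.45012088 0.04571475 0.35969883] [[-1.    -0.021  0.004]
 [-0.021  1.     0.005]
 [-0.004  0.005 -1.   ]] [-0.06  0.03  1.41  0.01  1.7  -1.65] [-0.056 -0.018  0.04  -0.057 -0.023  0.124]
```

View pics/w1.png

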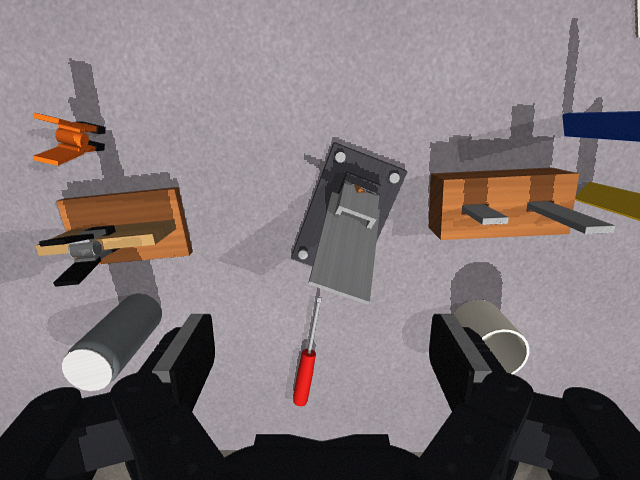

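```bash
python3 - <<'E'
from h import *
for i in range(4): d=cam("wrist")
s=status.get_state();print(s["position"],np.abs(s["qd"]).max())
np.savez("w1.npz",**{k:d[k] for k in("O","M","f","cx","cy","pixels")})
im=d["pixels"][:,:,::-1]
def c(x,y,w,h,k):return cv2.resize(im[y:y+h,x:x+w],None,fx=k,fy=k,interpolation=cv2.INTER_CUBIC)
m=np.hstack([c(285,130,130,180,3),np.vstack([c(425,160,200,90,2),c(30,180,200,110,2)[:,:],np.zeros((140,400,3),np.uint8)])])
print(m.shape);cv2.imwrite("pics/m2.png",m)
E
```

```text
[0.44756071 0.0400191  0.35796048] 0.020993727348393942
(540, 790, 3)
```

View pics/m2.png

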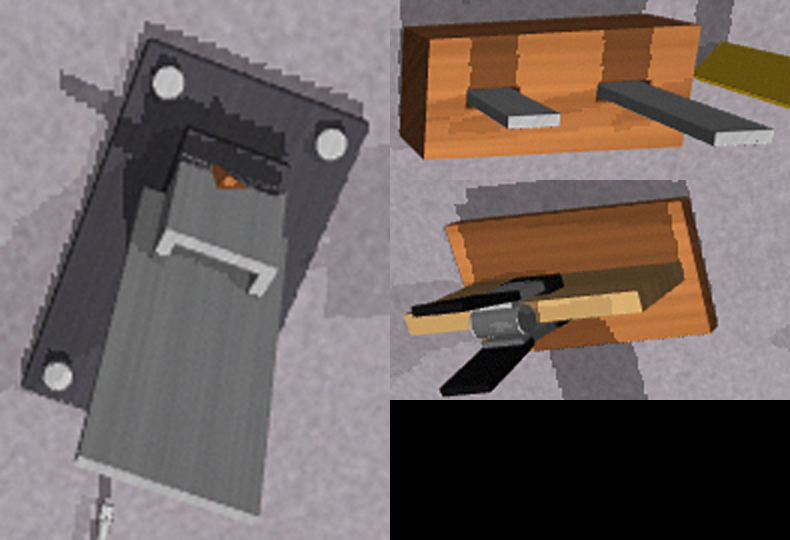

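```bash
python3 - <<'E'
from h import *
d=dict(np.load("w1.npz"))
J=lambda p:(285+p[0]/3,130+p[1]/3)
K=lambda p:(425+(p[0]-390)/2,160+p[1]/2)
L=lambda p:(30+(p[0]-390)/2,180+(p[1]-180)/2)
zt=.034+.154*np.cos(np.pi/6)
a,b=[onz(d,J(p),zt) for p in((80,457),(262,512))];print("plate",a,b,np.linalg.norm(a-b))
zl=.034+.045*np.cos(np.pi/6)+.010
e,f=[onz(d,J(p),zl) for p in((173,231),(278,266))];print("lip",e,f,np.linalg.norm(e-f))
yw=[np.arctan2(*(v[:2]*[-1,1])) for v in(b-a,f-e)]
for v in (b-a,f-e): print("ydir",v[:2]/np.linalg.norm(v[:2]),"lean yaw deg",np.degrees(np.arctan2(-v[0],v[1])))
m1=(a+b)/2;m2=(e+f)/2;v=m1-m2;print("mid plate",m1,"mid lip",m2,"yaw",np.degrees(np.arctan2(v[1],v[0])),"len",np.hypot(v[0],v[1]),"expect",.154*.5-(.045*.5-.020*np.cos(np.pi/6)))
c=[onz(d,K(p),.06) for p in((430,38),(700,27),(683,147),(425,157))];print("rack",np.round(c,4),np.mean(c,0))
print("long top",onz(d,K((744,137)),.17),[onz(d,K(p),.17).round(4) for p in ((735,131),(774,129),(752,143),(714,145))]);print("short top",onz(d,K((534,121)),.12))
l=[onz(d,L(p),.09) for p in((640,292),(641,312),(407,315),(410,333))];print("lath",np.round(l,4),np.mean(l,0))
print("coil",onz(d,L((502,322)),.099));print("lower tip",[onz(d,L(p),.15).round(4) for p in((443,392),(487,395),(413,308),(465,300))])
s=status.get_state();print(s["position"])
E
```

```text
plate [0.53468576 0.03150786 0.16736791] [0.55601447 0.09770249 0.16736791] 0.06954597511505406
lip [0.47109898 0.06765758 0.08297114] [0.48561275 0.11163168 0.08297114] 0.046307351241750304
ydir [0.30668509 0.95181104] lean yaw deg -17.85957193817615
ydir [0.31342264 0.94961374] lean yaw deg -18.265616357911433
mid plate [0.54535011 0.06460517 0.16736791] mid lip [0.47835587 0.08964463 0.08297114] yaw -20.493497178868417 len 0.0715206524770061 expect 0.07182050807568877
rack [[0.4392 0.1976 0.06  ]
 [0.431  0.3669 0.06  ]
 [0.5099 0.3732 0.06  ]
 [0.5182 0.203  0.06  ]] [0.4745657  0.28515467 0.06      ]
long top [0.47160564 0.3264907  0.17      ] [array([0.4685, 0.3212, 0.17  ]), array([0.4673, 0.3407, 0.17  ]), array([0.4747, 0.3313, 0.17  ]), array([0.476 , 0.3122, 0.17  ])]
short top [0.47713976 0.24274321 0.12      ]
lath [[ 0.5081 -0.1656  0.09  ]
 [ 0.5213 -0.1667  0.09  ]
 [ 0.5244 -0.3142  0.09  ]
 [ 0.5365 -0.315   0.09  ]] [ 0.522571   -0.24036696  0.09      ]
coil [ 0.52538437 -0.24932075  0.099     ]
lower tip [array([ 0.5492, -0.2567,  0.15  ]), array([ 0.5509, -0.2323,  0.15  ]), array([ 0.4993, -0.2624,  0.15  ]), array([ 0.4945, -0.2332,  0.15  ])]
[0.44756071 0.0400191  0.35796048]
```

```bash
python3 - <<'E'
from h import *
t=cam("top");s=cam("side");w=cam("wrist")
print(status.get_state()["position"])
def mask(d,lo,hi):
    h=cv2.cvtColor(d["pixels"],cv2.COLOR_RGB2HSV);return cv2.inRange(h,np.array(lo),np.array(hi))
for n,d in(("top",t),("side",s)):
    m=mask(d,(22,150,60),(34,255,255));c=max(cv2.findContours(m,0,2)[0],key=cv2.contourArea);b=cv2.boxPoints(cv2.minAreaRect(c));print(n,b.round(1).tolist(),np.round([onz(d,p,0) for p in b],3).tolist(),np.round([onz(d,p,.12) for p in b],3).tolist())
# top-camera jig and bar
T=lambda p:(270+p[0]/3,215+p[1]/3)
for z,P in((.1674,((82,35),(184,72))),(.083,((70,155),(137,180)))):print([onz(t,T(p),z).round(4) for p in P])
p0,_=plan((.4666,.3265,.26),down(np.pi+.055),6)
E
```

```text
[0.44752317 0.03954664 0.35798859]
top [[128.60000610351562, 286.8999938964844], [136.6999969482422, 276.0], [139.60000610351562, 278.20001220703125], [131.39999389648438, 289.1000061035156]] [[0.468, 0.487, 0.0], [0.492, 0.469, 0.0], [0.487, 0.462, 0.0], [0.463, 0.48, 0.0]] [[0.457, 0.443, 0.12], [0.479, 0.427, 0.12], [0.475, 0.421, 0.12], [0.453, 0.437, 0.12]]
side [[234.39999389648438, 372.70001220703125], [241.39999389648438, 371.3999938964844], [255.0, 442.20001220703125], [248.0, 443.6000061035156]] [[0.559, 0.333, 0.0], [0.55, 0.324, -0.0], [0.446, 0.422, 0.0], [0.454, 0.43, 0.0]] [[0.495, 0.392, 0.12], [0.487, 0.384, 0.12], [0.397, 0.47, 0.12], [0.404, 0.477, 0.12]]
[array([0.5653, 0.0935, 0.1674]), array([0.539 , 0.0269, 0.1674])]
[array([0.4959, 0.1075, 0.083 ]), array([0.4772, 0.0606, 0.083 ])]
rows 6 mm/row 50.6 deg/row 0.47
xyz [[-0.012, 0.159, 0.054], [-0.013, 0.159, 0.054], [-0.014, 0.159, 0.054], [-0.015, 0.159, 0.054], [-0.017, 0.159, 0.054], [-0.018, 0.159, 0.054]]
rot [-0.0, -0.0, -0.008]
```

Emit:
{"method": "apply_moves", "body": {"xyz": [[-0.012, 0.159, 0.054], [-0.013, 0.159, 0.054], [-0.014, 0.159, 0.054], [-0.015, 0.159, 0.054], [-0.017, 0.159, 0.054], [-0.018, 0.159, 0.054], [0, 0, 0], [0, 0, 0]], "rot": [[0, 0, -0.008], [0, 0, -0.008], [0, 0, -0.008], [0, 0, -0.008], [0, 0, -0.008], [0, 0, -0.008], [0, 0, 0], [0, 0, 0]], "hand": [0.6, 0.6, 0.6, 0.6, 0.6, 0.6, 0.6, 0.6]}}

```text
clock: 3.65
position: [0.4666, 0.3261, 0.261]
ee_rot: [-0.0, -0.029, 1.0, -0.001]
contact_force: [0.8, 0.2, 0.1]
width: 0.0685
gripper_force: 0.0
```

```bash
python3 - <<'E'
from h import *
d=cam("wrist");s=status.get_state();print(s["position"],rot(s["ee_rot"]).round(3).tolist(),s["width"],np.abs(s["qd"]).max())
np.savez("w2.npz",**{k:d[k] for k in("O","M","f","cx","cy","pixels")})
cv2.imwrite("pics/w2.png",d["pixels"][:,:,::-1])
E
```

```text
[0.466775   0.32587783 0.2614663 ] [[-0.998, -0.056, 0.0], [-0.056, 0.998, -0.001], [-0.0, -0.001, -1.0]] 0.06822834211590921 0.010549969680928096
```

View pics/w2.png

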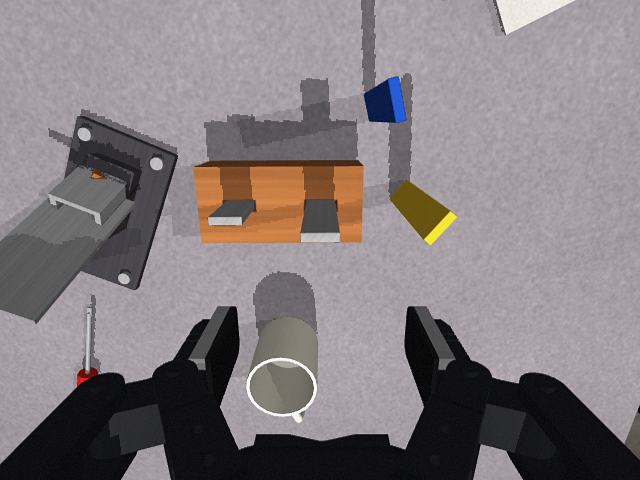

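```bash
python3 - <<'E'
from h import *
d=dict(np.load("w2.npz"))
g=cv2.cvtColor(d["pixels"],cv2.COLOR_RGB2GRAY)
h=cv2.cvtColor(d["pixels"],cv2.COLOR_RGB2HSV)
m=((h[:,:,1]<40)&(h[:,:,2]>170)).astype(np.uint8);m[:, :290]=0;m[:225]=0;m[250:]=0;m[:,350:]=0
n,l,st,c=cv2.connectedComponentsWithStats(m);i=1+st[1:,4].argmax();print(st[i],c[i]);print(onz(d,c[i],.17))
q=cv2.boxPoints(cv2.minAreaRect(np.argwhere(l==i)[:,::-1].astype(np.float32)));print(q, np.round([onz(d,p,.17) for p in q],4))
print("rack",np.round([onz(d,p,.06) for p in((194,166),(362,166),(362,242),(202,242))],4))
E
```

```text
[301 233  39   9 336] [320.4375     237.17857143]
[0.47131956 0.32636884 0.17      ]
[[301. 233.]
 [339. 233.]
 [339. 241.]
 [301. 241.]] [[0.4689 0.3116 0.17  ]
 [0.4672 0.3401 0.17  ]
 [0.4735 0.3405 0.17  ]
 [0.4752 0.3119 0.17  ]]
rack [[0.4387 0.1978 0.06  ]
 [0.4292 0.3651 0.06  ]
 [0.5087 0.3723 0.06  ]
 [0.5184 0.2023 0.06  ]]
```

Emit:
{"method": "apply_moves", "body": {"xyz": [[0.001, 0.001, 0.12], [0, 0, 0.12], [0, 0, 0.1], [0, 0, 0.065], [0, 0, 0], [0, 0, 0], [0, 0, 0], [0, 0, 0]], "rot": [[0, 0, 0], [0, 0, 0], [0, 0, 0], [0, 0, 0], [0, 0, 0], [0, 0, 0], [0, 0, 0], [0, 0, 0]], "hand": [0.6, 0.6, 0.6, 0.6, 0.6, -1, -1, -1], "force": 50}}

```text
clock: 4.7
position: [0.4666, 0.3277, 0.1405]
ee_rot: [0.001, -0.029, 1.0, 0.0]
contact_force: [-0.0, 0.2, 0.2]
width: 0.0136
gripper_force: 0.0
```

Emit:
{"method": "apply_moves", "body": {"xyz": [[0, 0, 0], [0, 0, 0]], "rot": [[0, 0, 0], [0, 0, 0]], "hand": [-1, -1]}}

```text
clock: 4.95
position: [0.4661, 0.3276, 0.1397]
ee_rot: [0.0, -0.029, 1.0, -0.0]
contact_force: [0.1, -0.1, -0.3]
width: 0.0
gripper_force: 0.0
```

```bash
python3 - <<'E'
from h import *
d=cam("wrist");s=cam("side")
a=d["pixels"][130:480,150:480,::-1];b=cv2.resize(s["pixels"][230:430,190:390,::-1],(350,350))
cv2.imwrite("pics/m3.png",np.hstack([a,b]))
E
```

```text
(no output)
```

View pics/m3.png

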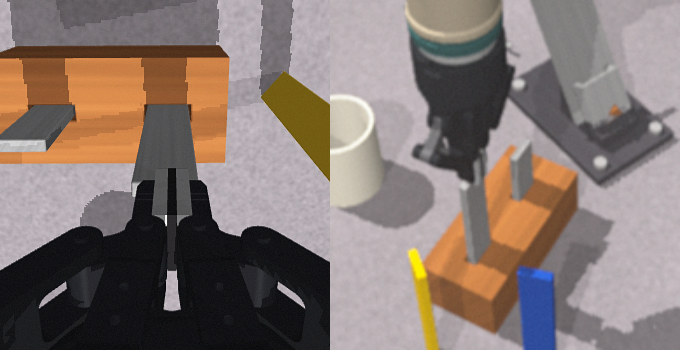

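```bash
python3 - <<'E'
from h import *
d=cam("wrist");s=cam("side")
print(status.get_state()["position"])
np.savez("w3.npz",**{k:d[k] for k in("O","M","f","cx","cy","pixels")})
a=cv2.resize(d["pixels"][260:360,260:360,::-1],(400,400),interpolation=0);b=cv2.resize(s["pixels"][295:375,235:315,::-1],(400,400),interpolation=2)
S=np.array([[.466,.3276,.1397],[.466,.3276,.17],[.4713,.3264,.17]])
print(proj(d,S),proj(s,S), proj(s,[.4713,.3264,.06]))
cv2.imwrite("pics/m4.png",np.hstack([a,b]))
E
```

```text
[0.46603657 0.32756706 0.1395084 ]
[[319.73726914 280.9888777 ]
 [319.42842479 309.08700552]
 [316.08757027 319.53218527]] [[272.5572173  344.68800441]
 [271.21652414 332.71314287]
 [268.91013571 330.78601662]] [[273.67675796 372.02844925]]
```

View pics/m4.png

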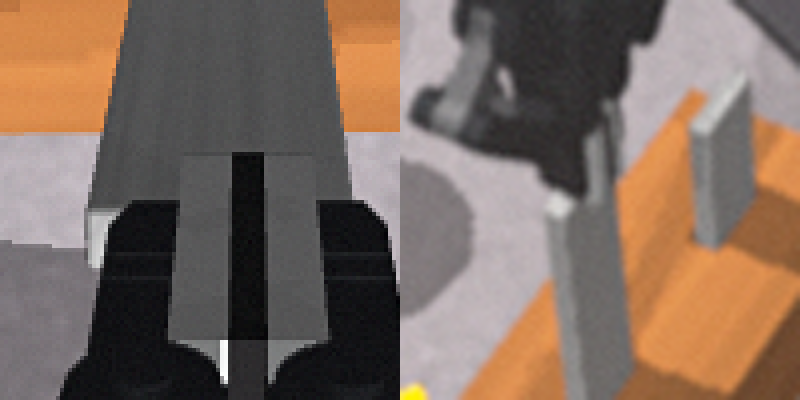

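```bash
python3 - <<'E'
from rig import manip
print(manip, manip.tcp_to_grasp, [a for a in dir(manip) if a[0]!='_'])
E
```

```text
<Robot object at 0x7f3abcfe7cb0> 0.0187 ['MotionError', 'tcp_to_grasp']
```

Emit:
{"method": "apply_moves", "body": {"xyz": [[0, 0, 0], [0, 0, 0], [0, 0, 0], [0, 0, 0], [0, 0, 0.04], [0, 0, 0.04], [0, 0, 0], [0, 0, 0]], "rot": [[0, 0, 0], [0, 0, 0], [0, 0, 0], [0, 0, 0], [0, 0, 0], [0, 0, 0], [0, 0, 0], [0, 0, 0]], "hand": [0.6, 0.6, 0.6, 0.6, 0.6, 0.6, 0.6, -1]}}

```text
clock: 6.15
position: [0.4661, 0.3275, 0.1153]
ee_rot: [-0.0, -0.029, 1.0, -0.0]
contact_force: [-0.1, -0.5, -0.3]
width: 0.0516
gripper_force: 0.0
```

Emit:
{"method": "apply_moves", "body": {"xyz": [[0, 0, 0], [0, 0, 0], [0, 0, 0], [0, 0, 0]], "rot": [[0, 0, 0], [0, 0, 0], [0, 0, 0], [0, 0, 0]], "hand": [-1, -1, -1, -1]}}

```text
clock: 6.65
position: [0.4665, 0.3274, 0.1161]
ee_rot: [0.001, -0.029, 1.0, -0.0]
contact_force: [0.4, -1.3, 3.7]
width: 0.0282
gripper_force: 49.7
```

Emit:
{"method": "apply_moves", "body": {"xyz": [[0, 0, -0.05], [0, 0, -0.1], [0, 0, -0.12], [0, 0, -0.13], [0, 0, -0.1], [0, 0, 0], [0, 0, 0]], "rot": [[0, 0, 0], [0, 0, 0], [0, 0, 0], [0, 0, 0], [0, 0, 0], [0, 0, 0], [0, 0, 0]], "hand": [-1, -1, -1, -1, -1, -1, -1]}}

```text
clock: 7.52
position: [0.4651, 0.3272, 0.264]
ee_rot: [-0.001, -0.029, 1.0, -0.001]
contact_force: [0.3, 0.2, -3.6]
width: 0.0283
gripper_force: 50.1
```

```bash
python3 - <<'E'
from h import *
for i in range(2):
    d=cam("wrist");s=cam("side")
st=status.get_state();print(st["position"],rot(st["ee_rot"]).round(3).tolist(),st["width"],st["gripper_force"],st["contact_force"])
np.savez("w4.npz",**{k:d[k] for k in("O","M","f","cx","cy","pixels")})
p=st["position"];RR=rot(st["ee_rot"])
F=[p+RR@np.array(v) for v in((-.005,0,-.054),(-.005,0,.106),(0,0,0))]
print(proj(d,F),proj(s,F))
a=d["pixels"][160:460,200:460,::-1];b=cv2.resize(s["pixels"][200:400,180:380,::-1],(400,400),interpolation=2)
b=np.vstack([b,np.zeros((50,400,3),np.uint8)])
cv2.imwrite("pics/m5.png",np.hstack([cv2.resize(a,(390,450)),b]))
E
```

```text
[0.46535142 0.32715626 0.26387578] [[-0.998, -0.058, -0.003], [-0.058, 0.998, -0.002], [0.003, -0.001, -1.0]] 0.028335166347527866 50.14701247215271 [-0.95919071 -0.56528367 -3.23796229]
[[319.24182056 351.30016786]
 [320.43029781 232.43444118]
 [319.82881409 281.89353188]] [[261.19687524 264.91624824]
 [269.7971673  336.36078434]
 [267.21569108 292.13737812]]
```

View pics/m5.png

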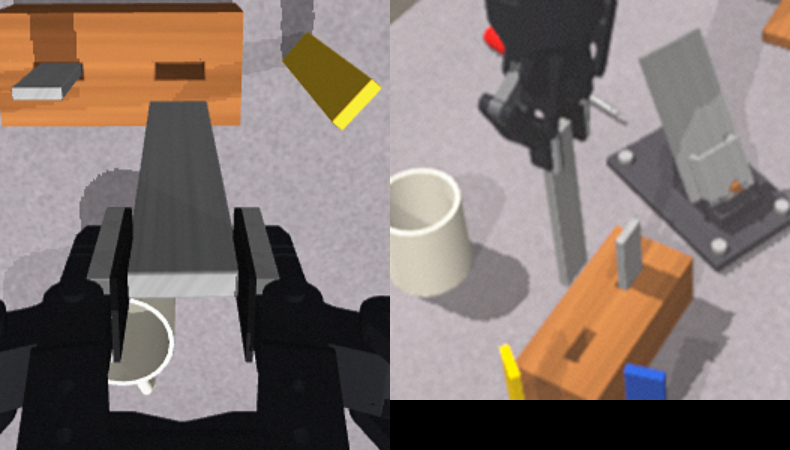

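```bash
cat >> h.py <<'E'
def comps(px,thr=165,roi=None):
    h=cv2.cvtColor(px,cv2.COLOR_RGB2HSV);m=((h[:,:,1]<30)&(h[:,:,2]>thr)).astype(np.uint8)
    if roi: 
        k=np.zeros_like(m);x,y,w,hh=roi;k[y:y+hh,x:x+w]=1;m*=k
    n,l,st,c=cv2.connectedComponentsWithStats(m)
    for i in range(1,n):
        if st[i,4]>=25:
            b=cv2.boxPoints(cv2.minAreaRect(np.argwhere(l==i)[:,::-1].astype(np.float32)))
            print(st[i].tolist(),c[i].round(1).tolist(),b.round(1).tolist())
    return l
E
python3 - <<'E'
from h import *
d=dict(np.load("w1.npz"));comps(d["pixels"],185,(285,130,130,180))
print("t4")
d=dict(np.load("w4.npz"));g=cv2.cvtColor(d["pixels"],cv2.COLOR_RGB2GRAY).astype(int)
h=cv2.cvtColor(d["pixels"],cv2.COLOR_RGB2HSV).astype(int)
for r in(232,238,245,280,290): 
    row=g[r,270:370];gr=np.abs(np.diff(row));print(r,[(270+i,int(gr[i])) for i in np.argsort(gr)[::-1][:5]])
plan((.42,.19,.30),down(np.pi+.055),4)
E
```

```text
[336, 153, 10, 9, 69] [340.8, 157.0] [[336.0, 153.0], [345.0, 153.0], [345.0, 161.0], [336.0, 161.0]]
[391, 173, 9, 10, 63] [395.1, 177.7] [[391.0, 173.0], [399.0, 173.0], [399.0, 182.0], [391.0, 182.0]]
t4
232 [(np.int64(298), 72), (np.int64(338), 51), (np.int64(337), 29), (np.int64(299), 16), (np.int64(359), 12)]
238 [(np.int64(297), 67), (np.int64(339), 56), (np.int64(359), 16), (np.int64(360), 15), (np.int64(298), 12)]
245 [(np.int64(296), 89), (np.int64(340), 52), (np.int64(341), 39), (np.int64(297), 21), (np.int64(344), 9)]
280 [(np.int64(348), 53), (np.int64(347), 48), (np.int64(291), 42), (np.int64(299), 8), (np.int64(294), 7)]
290 [(np.int64(349), 50), (np.int64(350), 43), (np.int64(290), 30), (np.int64(289), 13), (np.int64(356), 10)]
rows 4 mm/row 37.2 deg/row 0.06
xyz [[0.044, -0.112, -0.03], [0.044, -0.112, -0.03], [0.044, -0.112, -0.03], [0.044, -0.112, -0.03]]
rot [-0.0, -0.001, 0.001]
```

Emit:
{"method": "apply_moves", "body": {"xyz": [[0.044, -0.112, -0.03], [0.044, -0.112, -0.03], [0.044, -0.112, -0.03], [0.044, -0.112, -0.03], [0, 0, 0], [0, 0, 0], [0, 0, 0]], "rot": [[0, 0, 0], [0, 0, 0], [0, 0, 0], [0, 0, 0], [0, 0, 0], [0, 0, 0], [0, 0, 0]], "hand": [-1, -1, -1, -1, -1, -1, -1]}}

```text
clock: 8.6
position: [0.4213, 0.191, 0.3009]
ee_rot: [-0.001, -0.029, 1.0, 0.0]
contact_force: [-0.1, 0.2, -2.6]
width: 0.0286
gripper_force: 50.5
```

```bash
python3 - <<'E'
from h import *
d=cam("wrist");st=status.get_state();print(st["position"],np.abs(st["qd"]).max(),st["width"])
np.savez("w5.npz",**{k:d[k] for k in("O","M","f","cx","cy","pixels")})
a=np.radians(30);
def C(yaw,O,P):
    u=np.array([np.cos(yaw),np.sin(yaw),0]);z=np.array([0,0,1.]);X=-u*np.cos(a)+z*np.sin(a);Z=u*np.sin(a)+z*np.cos(a);Y=np.cross(Z,X)
    return np.array(O)+np.array(P)@np.array([X,Y,Z])
P=C(np.radians(-20),(.473,.0905,.034),[[0,-.035,.154],[0,.035,.154],[.02,-.025,.045],[.02,.025,.045]]);q=proj(d,P);print(q)
x,y=np.maximum(q.min(0)-30,0).astype(int);X,Y=(q.max(0)+30).astype(int);c=d["pixels"][y:Y,x:X,::-1];print(x,y,c.shape)
k=min(800/c.shape[1],600/c.shape[0]);k=int(k*2)/2;print(k);cv2.imwrite("pics/m6.png",cv2.resize(c,None,fx=k,fy=k,interpolation=2))
E
```

```text
[0.42126385 0.19099207 0.3009263 ] 0.004525478560818433 0.028506192987066636
[[215.14270453 348.3236467 ]
 [144.29205654 322.96364039]
 [247.04116041 250.83853867]
 [204.3196339  233.91944497]]
114 203 (175, 163, 3)
3.0
```

View pics/m6.png

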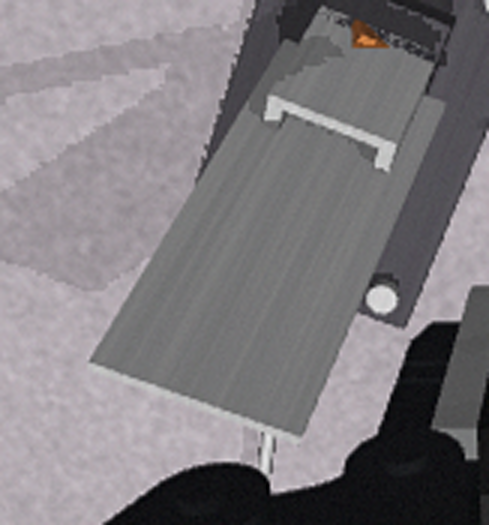

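```bash
cat >> h.py <<'E'
A30=np.radians(30)
def cradle(yaw):
    u=np.array([np.cos(yaw),np.sin(yaw),0]);z=np.array([0,0,1.]);X=-u*np.cos(A30)+z*np.sin(A30);Z=u*np.sin(A30)+z*np.cos(A30);return np.c_[X,np.cross(Z,X),Z]
E
python3 - <<'E'
from h import *
from scipy.optimize import least_squares
d5=dict(np.load("w5.npz"));d1=dict(np.load("w1.npz"))
k5=lambda p:(114+p[0]/3,203+p[1]/3);k1=lambda p:(285+p[0]/3,130+p[1]/3)
obs=[(d5,[k5(p) for p in((300,431),(94,358),(398,145),(268,97))]),(d1,[k1(p) for p in((80,457),(262,512),(173,231),(278,266))])]
def f(v,o):
    P=[[0,-.035,.154],[0,.035,.154],[.02,-v[3],.045],[.02,v[3],.045]]
    W=np.array([v[0],v[1],.034])+np.array(P)@cradle(v[2]).T
    return np.concatenate([(proj(d,W)-q).ravel() for d,q in o])
for o in(obs[:1],obs[1:],obs):
    r=least_squares(f,[.473,.0905,-.35,.024],args=(o,),x_scale=[.01,.01,.1,.01]);print(r.x[:2].round(4),np.degrees(r.x[2]).round(2),r.x[3].round(4),"res px",np.abs(r.fun).max().round(2))
E
```

```text
[0.4729 0.09  ] -19.82 0.0251 res px 1.53
[0.4768 0.0969] -27.11 -0.0232 res px 61.42
[0.4742 0.0922] -22.03 0.0045 res px 61.23
```

```bash
cat >> h.py <<'E'
O=np.array([.473,.0903,.034]);Cm=cradle(np.radians(-19.9));B=np.array([-.005,-.0015,.106])
def bartool(foot,dl):
    X,Y,Z=Cm.T;Zb=Z*np.cos(dl)+X*np.sin(dl);Xb=X*np.cos(dl)-Z*np.sin(dl);Rt=np.c_[Xb,-Y,-Zb]
    return O+Cm@np.array(foot)-Rt@B,Rt
def where():
    s=status.get_state();Rt=rot(s["ee_rot"]);f=Cm.T@(s["position"]+Rt@B-O);print("t",s["clock"],"foot mm",(f*1e3).round(1),"zbar in cradle",(Cm.T@-Rt[:,2]).round(3),"y",(Cm.T@Rt[:,1]).round(3),"F",s["contact_force"].round(1),"w",round(s["width"],4),"gf",s["gripper_force"].round(1))
E
python3 - <<'E'
from h import *
p,Rt=bartool((.03,0,.09),.06);print(p)
plan(p,Rt,6)
E
```

```text
[0.5317586  0.07062494 0.22398973]
rows 6 mm/row 30.1 deg/row 5.86
xyz [[-0.057, -0.07, 0.043], [-0.065, -0.067, 0.037], [-0.072, -0.063, 0.031], [-0.078, -0.058, 0.024], [-0.083, -0.053, 0.017], [-0.088, -0.048, 0.01]]
rot [-0.015, 0.073, 0.063]
```

Emit:
{"method": "apply_moves", "body": {"xyz": [[-0.057, -0.07, 0.043], [-0.065, -0.067, 0.037], [-0.072, -0.063, 0.031], [-0.078, -0.058, 0.024], [-0.083, -0.053, 0.017], [-0.088, -0.048, 0.01], [0, 0, 0], [0, 0, 0]], "rot": [[-0.015, 0.073, 0.063], [-0.015, 0.073, 0.063], [-0.015, 0.073, 0.063], [-0.015, 0.073, 0.063], [-0.015, 0.073, 0.063], [-0.015, 0.073, 0.063], [0, 0, 0], [0, 0, 0]], "hand": [-1, -1, -1, -1, -1, -1, -1, -1]}}

```text
clock: 9.65
position: [0.5321, 0.0707, 0.2237]
ee_rot: [-0.227, 0.167, 0.959, 0.04]
contact_force: [-0.6, 0.6, -2.9]
width: 0.0282
gripper_force: 50.6
```

```bash
python3 - <<'E'
from h import *
d=cam("wrist");s=cam("side");t=cam("top");where()
np.savez("w6.npz",**{k:d[k] for k in("O","M","f","cx","cy","pixels")});np.savez("s6.npz",**{k:s[k] for k in("O","M","f","cx","cy","pixels")})
p,Rt=bartool((.0075,0,.065),.06);plan(p,Rt,3)
h=cv2.cvtColor(d["pixels"],cv2.COLOR_RGB2HSV);g=cv2.cvtColor(d["pixels"],cv2.COLOR_RGB2GRAY).astype(int)
st=status.get_state();T=rot(st["ee_rot"])
for z in(.06,.09,.103):
    q=proj(d,st["position"]+T@np.array([-.001,0,z]))[0];r=int(q[1]);row=g[r,270:370];gr=np.abs(np.diff(row));print(z,q.round(1),r,sorted((270+int(i),int(gr[i])) for i in np.argsort(gr)[::-1][:5]))
E
```

```text
Traceback (most recent call last):
  File "h.py", line 55, in where
    s=status.get_state();Rt=rot(s["ee_rot"]);f=Cm.T@(s["position"]+Rt@B-O);print("t",s["clock"],"foot mm",(f*1e3).round(1),"zbar in cradle",(Cm.T@-Rt[:,2]).round(3),"y",(Cm.T@Rt[:,1]).round(3),"F",s["contact_force"].round(1),"w",round(s["width"],4),"gf",s["gripper_force"].round(1))
                                                                                                                                                                                                                                                              ^^^^^^^^^^^^^^^^^^^^^^^^
AttributeError: 'float' object has no attribute 'round'
```

```bash
sed -i 's/s\["gripper_force"\].round(1)/round(s["gripper_force"],1)/' h.py; python3 - <<'E'
from h import *
d=cam("wrist");s=cam("side");where()
p,Rt=bartool((.0075,0,.065),.06);plan(p,Rt,3)
g=cv2.cvtColor(d["pixels"],cv2.COLOR_RGB2GRAY).astype(int)
st=status.get_state();T=rot(st["ee_rot"])
for z in(.06,.09,.103):
    q=proj(d,st["position"]+T@np.array([-.001,0,z]))[0];r=int(q[1]);row=g[r,270:370];gr=np.abs(np.diff(row));print(z,q.round(1),r,sorted((270+int(i),int(gr[i])) for i in np.argsort(gr)[::-1][:5]))
W=O+np.array([[.02,.025,.045],[.02,-.025,.045],[.014,.019,.045],[.014,-.019,.045],[0,.035,.09],[0,-.035,.09]])@Cm.T
q=proj(d,W);print("lip",q.round(1).tolist())
x0,x1=int(q[:4,0].min())-15,int(q[:4,0].max())+15;y0,y1=int(q[:4,1].min())-12,int(q[:4,1].max())+14
comps(d["pixels"],150,(x0,y0,x1-x0,y1-y0))
for r in range(y0,y1,2): print(r,x0,' '.join('%3d'%v for v in g[r,x0:x1:3]))
E
```

```text
t 9.9 foot mm [31.1 -0.2 91.1] zbar in cradle [ 0.061 -0.001  0.998] y [ 0.004 -1.    -0.001] F [ 0.5  0.8 -2.6] w 0.0286 gf 50.6
rows 3 mm/row 11.7 deg/row 0.07
xyz [[-0.025, -0.0, 0.03], [-0.025, -0.0, 0.03], [-0.025, -0.0, 0.03]]
rot [-0.0, 0.0, 0.001]
0.06 [319.7 246.6] 246 [(290, 49), (296, 30), (344, 27), (367, 58), (368, 39)]
0.09 [319.9 233.6] 233 [(289, 69), (290, 71), (337, 68), (344, 125), (367, 105)]
0.103 [319.9 228.8] 228 [(278, 28), (289, 83), (290, 89), (344, 140), (367, 87)]
lip [[291.0, 226.5], [345.6, 226.7], [297.6, 232.7], [338.9, 232.9], [275.3, 267.5], [360.3, 267.8]]
[291, 227, 54, 19, 334] [318.5, 231.9] [[291.0, 227.0], [344.0, 227.0], [344.0, 245.0], [291.0, 245.0]]
214 275  83  53  56  54  45  48  79  95  95  99  98  98  60  89  94  97  98  97  95  96  99 101 100  85  80  85  82  80  80
216 275  49  54  53  43  45  47  98  98  97  99  98  96  97  98  97  98  97  99  94  98  97  99 100  85  81  83  82  80  81
218 275  49  54  52  55  44  46  99  92 100 101  97  95  95  97 101  99  98 100  95 100  98  97 100  85  81  82  79  82  81
220 275  49  53  54  43  4
[... 885 characters left out ...]
  92  91  92  93  89  95  93  94  94  93  93  92 160 210 219  97  95  81  82  82
236 275  67  38  45  79  75 102 206 214  77  94  94  92  94  91  91  93  91  95  92  91  95 103 210 193 100  97  80  79  81
238 275  71  74  41  77  75  99 199 209  83  90  91  91  92  92  93  94  93  95  91  96  96  88 203 186  99  98  88  81  80
240 275  69  76  42  76  79 104 210 221  88  90  93  93  93  93  94  93  91  93  93  92  94  93 210 190  97  95  93  82  83
242 275  70  74  51  77  78  73 133 124  94  92  94  91  90  94  95  90  93  95  94  92  90  92 209 188  97  98  95  82  83
244 275  69  73  97  78  79  72 119 120  91  91  94  92  92  93  97  91  89  90  91  95  89  94 210 187  96  99  95  83  80
```

Emit:
{"method": "apply_moves", "body": {"xyz": [[-0.024, -0.002, 0.03], [-0.024, -0.002, 0.03], [-0.023, -0.001, 0.03], [0, 0, 0], [0, 0, 0]], "rot": [[0, 0, 0], [0, 0, 0], [0, 0, 0], [0, 0, 0], [0, 0, 0]], "hand": [-1, -1, -1, -1, -1]}}

```text
clock: 10.52
position: [0.5377, 0.0664, 0.1906]
ee_rot: [-0.227, 0.167, 0.959, 0.04]
contact_force: [0.3, -0.9, -3.8]
width: 0.0284
gripper_force: 50.6
```

```bash
python3 -c "
from h import *
where()
d=cam('wrist');g=cv2.cvtColor(d['pixels'],cv2.COLOR_RGB2GRAY).astype(int)
W=O+np.array([[.02,.025,.045],[.02,-.025,.045]])@Cm.T;q=proj(d,W);print(q.round(1).tolist())
r0=int(q[0,1])-4
for r in range(r0,r0+26,2): print(r,280,' '.join('%3d'%v for v in g[r,280:360:3]))
"
```

```text
t 10.525 foot mm [ 7.4  2.  64.6] zbar in cradle [ 0.058 -0.001  0.998] y [ 0.002 -1.    -0.001] F [ 0.3 -0.9 -3.8] w 0.0284 gf 50.6
[[290.5, 210.2], [350.9, 210.3]]
206 280  51  43  48  45 100  97 100 102 102  98  98 100 101  97  98  98 100  98  96  98 100  99 106  93  83  84  85
208 280  54  44  43  45  99  97 100  98 102  98  98  96  98  98  99  99  98  99  94  99 101 100 100 102  83  85  83
210 280  53  44  42  42 111 107 112 111 111 107 152 148 148 153 147 148 154 148 148 153 151 149 153 158  85  88  81
212 280  55  47  45  36 128 118 129 130 127 117 118 214 210 213 209 209 217 207 205 213 214 213 217 226  82  85  82
214 280  56  44  44  38 127 120 128 128 128 122 125 113 213 212 206 206 217 210 204 213 214 210 212 225  83  86  83
216 280  48  44  43  38 130 116 130 129 130 126 127 124 119 137 211 214 224 214 209 220 221 213 216 225  81  83  86
218 280  46  69  76  78 128 129  60  80  63  65  79  74  78  72  80  82  87  86  86  82  75 221 215 224 101  96  81
220 280  46  77  79  75 123 122  57  77  62  76  78  67  75  73  74  76  78  78  76  75  72 218 210 219  98  98  82
222 280  44  78  76  72 126 125  58  78  68  78  76  74  76  78  79  81  77  79  81  78  79 223 212 221  98  97  92
224 280  45  80  76  75 125 124  55  76  79  79  77  79  79  79  77  79  76  81  79  78  78 219 209 219  98  98  97
226 280  44  77  76  74 126 123  54  79  78  80  78  78  80  77  78  78  78  76  77  79  76 219 211 222  96  97  98
228 280  66  78  79  75 128 127  59  77  78  75  79  78  77  79  77  77  80  76  78  80  78 221 213 221  96 100  98
230 280  98  77  77  76 120 118  84  93  94  96  94  93  92  98  97  94  93  94  94  91  79 132 208 190 101  98  99
```

Emit:
{"method": "apply_moves", "body": {"xyz": [[0.004, 0.004, 0.02], [0, 0, 0.035], [0, 0, 0.035], [0, 0, 0.035], [0, 0, 0.025], [0, 0, 0], [0, 0, 0]], "rot": [[0, 0, 0], [0, 0, 0], [0, 0, 0], [0, 0, 0], [0, 0, 0], [0, 0, 0], [0, 0, 0]], "hand": [-1, -1, -1, -1, -1, -1, -1]}}

```text
clock: 11.45
position: [0.5183, 0.0748, 0.1511]
ee_rot: [-0.227, 0.167, 0.959, 0.04]
contact_force: [0.5, 0.5, -3.1]
width: 0.0285
gripper_force: 50.6
```

```bash
python3 -c "
from h import *
where();print(status.get_state()['moment'])"
```

```text
t 11.45 foot mm [ 5.8  0.7 19.9] zbar in cradle [ 0.059 -0.     0.998] y [ 0.002 -1.    -0.001] F [ 0.5  0.5 -3.1] w 0.0285 gf 50.6
[-0.2153576  -0.55327505  0.05370174]
```

Emit:
{"method": "apply_moves", "body": {"xyz": [[0, 0, 0.015], [0, 0, 0], [0, 0, 0]], "rot": [[0, 0, 0], [0, 0, 0], [0, 0, 0]], "hand": [-1, -1, -1]}}

```text
clock: 11.82
position: [0.5183, 0.075, 0.1489]
ee_rot: [-0.224, 0.167, 0.959, 0.04]
contact_force: [4.6, -0.6, 6.2]
width: 0.0279
gripper_force: 51.7
```

Emit:
{"method": "apply_moves", "body": {"xyz": [[0, 0, 0.015], [0, 0, 0], [0, 0, 0]], "rot": [[0, 0, 0], [0, 0, 0], [0, 0, 0]], "hand": [-1, -1, -1]}}

```text
clock: 12.2
position: [0.5194, 0.0751, 0.1476]
ee_rot: [-0.22, 0.167, 0.96, 0.04]
contact_force: [8.5, -3.6, 19.2]
width: 0.0287
gripper_force: 53.1
```

Emit:
{"method": "apply_moves", "body": {"xyz": [[0, 0, -0.02], [0, 0, 0], [0, 0, 0], [0, 0, 0], [0, 0, 0], [0, 0, 0], [0, 0, 0]], "rot": [[0, 0, 0], [0, 0, 0], [0, 0, 0], [0, 0, 0], [0, 0, 0], [0, 0, 0], [0, 0, 0]], "hand": [-1, -1, 0.6, 0.6, 0.6, 0.6, 0.6]}}

```text
clock: 13.08
position: [0.5167, 0.0753, 0.1482]
ee_rot: [-0.227, 0.167, 0.959, 0.04]
contact_force: [-1.3, -0.2, -0.1]
width: 0.0687
gripper_force: 0.0
```

```bash
python3 - <<'E'
from h import *
where();d=cam("wrist");np.savez("w7.npz",**{k:d[k] for k in("O","M","f","cx","cy","pixels")})
s=status.get_state()
# expected bar top strip if leaning on plate, floor f=14
for f in(0,.014):
    q=proj(d,O+np.array([[8e-3,.015,.16+f],[8e-3,-.015,.16+f],[0,.015,.16+f],[0,-.015,.16+f]])@Cm.T);print(f,q.round(1).tolist())
comps(d["pixels"],165,(270,250,110,200))
# clamp targets
print(s["position"],s["qpos"].round(2))
E
```

```text
t 13.075 foot mm [ 6.   0.8 16.5] zbar in cradle [ 0.058 -0.001  0.998] y [ 0.002 -1.    -0.001] F [-1.3 -0.2 -0.1] w 0.0687 gf 0.0
0 [[282.8, 341.6], [351.8, 341.7], [283.5, 356.7], [351.2, 356.8]]
0.014 [[279.5, 363.1], [354.4, 363.2], [280.2, 379.0], [353.8, 379.1]]
[270, 349, 25, 19, 320] [280.1, 355.5] [[270.0, 349.0], [294.0, 349.0], [294.0, 367.0], [270.0, 367.0]]
[367, 349, 13, 18, 159] [372.9, 355.2] [[367.0, 349.0], [379.0, 349.0], [379.0, 366.0], [367.0, 366.0]]
[270, 370, 110, 70, 6431] [326.1, 404.5] [[270.0, 370.0], [379.0, 370.0], [379.0, 439.0], [270.0, 439.0]]
[0.5167524  0.07525795 0.148264  ] [-0.08  0.5   1.38  0.12  1.71 -1.32]
```

Emit:
{"method": "apply_moves", "body": {"xyz": [[0, 0, -0.05], [0, 0, -0.1], [0, 0, -0.15], [0, 0, -0.1], [0, 0, 0], [0, 0, 0]], "rot": [[0, 0, 0], [0, 0, 0], [0, 0, 0], [0, 0, 0], [0, 0, 0], [0, 0, 0]], "hand": [0.6, 0.6, 0.6, 0.6, 0.6, 0.6]}}

```text
clock: 13.88
position: [0.5671, 0.057, 0.2551]
ee_rot: [-0.227, 0.167, 0.959, 0.04]
contact_force: [0.4, -0.2, -0.4]
width: 0.0682
gripper_force: 0.0
```

```bash
python3 - <<'E'
from h import *
where();d=cam("wrist");np.savez("w8.npz",**{k:d[k] for k in("O","M","f","cx","cy","pixels")})
g=cv2.cvtColor(d["pixels"],cv2.COLOR_RGB2GRAY).astype(int)
for f in(0,.014):
    q=proj(d,O+np.array([[8e-3,.015,.16+f],[8e-3,-.015,.16+f],[0,.015,.16+f],[0,-.015,.16+f],[0,.035,.154],[0,-.035,.154]])@Cm.T);print(f,q.round(1).tolist())
r0=int(q[:,1].min())-30
for r in range(r0,r0+60,3): print(r,270,' '.join('%3d'%v for v in g[r,270:375:4]))
E
```

```text
t 13.875 foot mm [ 13.1   0.8 135.9] zbar in cradle [ 0.058 -0.001  0.998] y [ 0.002 -1.    -0.001] F [ 0.4 -0.2 -0.4] w 0.0682 gf 0.0
0 [[298.7, 250.3], [339.4, 250.4], [298.9, 260.2], [339.2, 260.3], [273.0, 257.0], [365.2, 257.1]]
0.014 [[297.6, 258.0], [340.3, 258.1], [297.8, 268.4], [340.1, 268.4], [273.0, 257.0], [365.2, 257.1]]
226 270 143  51  70  96  95  93  90  92  74  67  92  92  91  94  88  93  89  90  93  93  91  90  75  78 168 158 165
229 270 151  54  68  96  91  88  94  92  74  67  89  92  96  94  90  92  94  89  95  95  89  93  76  75 167 168 158
232 270 140  56  68  94  96  88  92  95  76  66  89  92  91  92  91  89  93  92  99  96  92  91  83  76 165 175 165
235 270 151  60  64  96  93  94  91  94  76  65  90  94  92  89  91  90  95  90  97  92  89  88  93  75 177 175 155
238 270 150  56  84  96  93  89  93  95  75  67  88  93  91  91  89  91  94  91  89  94  91  92  95  76 126 171 160
241 270 147  59  93  92  89  87  90  94  75  65  89  94  89  90  92  89  93  89  89  93  91  90  94  80 122 174 158
244 270 149  66  94  93  87  92  88  95  76  65  90  90  90  90  90
[... 856 characters left out ...]
 168
268 270 151  73  68  68  69  73  67  69  68  67 193 186 187 191 189 195 193 195 197 197  75  73  78  77  79 165 171
271 270 157  73  68  69  69  72  67  70  69  75  99  93  89  93  89  86  84  82  78  80  78  76  81  76  82 169 165
274 270 149  72  70  65  70  70  68  69  78  75  77  78  75  75  78  79  78  79  73  77  81  77  76  73  86 166 165
277 270 148  73  66  69  67  68  69  81  79  75  77  78  73  78  75  79  81  75  74  83  77  77  74  81  84 162 162
280 270 147  73  69  66  68  71  69  76  76  75  81  77  74  75  76  76  78  76  74  80  78  78  77  80  64 161 164
283 270  94  73  67  68  69  69  66  80  76  76  79  78  77  77  75  78  80  77  74  81  78  78  75  76  63 164 163
```

```bash
python3 - <<'E'
from h import *
s=status.get_state();R0=rot(s["ee_rot"]);p0=s["position"]
p1=p0-R0[:,2]*.05
Rt=down(np.pi/2+.108)
print(np.degrees(np.linalg.norm(R.from_matrix(R0.T@Rt).as_rotvec())))
plan((.524,-.244,.26),Rt,8)
E
```

```text
68.84683775290443
rows 8 mm/row 38.0 deg/row 8.61
xyz [[-0.022, -0.124, -0.013], [-0.039, -0.119, -0.016], [-0.056, -0.112, -0.017], [-0.072, -0.103, -0.017], [-0.086, -0.092, -0.016], [-0.099, -0.078, -0.014], [-0.109, -0.064, -0.011], [-0.117, -0.048, -0.007]]
rot [-0.031, -0.05, 0.131]
```

Emit:
{"method": "apply_moves", "body": {"xyz": [[-0.022, -0.124, -0.013], [-0.039, -0.119, -0.016], [-0.056, -0.112, -0.017], [-0.072, -0.103, -0.017], [-0.086, -0.092, -0.016], [-0.099, -0.078, -0.014], [-0.109, -0.064, -0.011], [-0.117, -0.048, -0.007]], "rot": [[-0.031, -0.05, 0.131], [-0.031, -0.05, 0.131], [-0.031, -0.05, 0.131], [-0.031, -0.05, 0.131], [-0.031, -0.05, 0.131], [-0.031, -0.05, 0.131], [-0.031, -0.05, 0.131], [-0.031, -0.05, 0.131]], "hand": [1, 1, 1, 1, 1, 1, 1, 1]}}

```text
clock: 14.92
position: [0.5229, -0.2444, 0.2595]
ee_rot: [0.001, 0.67, 0.742, -0.001]
contact_force: [-0.3, 0.2, -0.3]
width: 0.0852
gripper_force: 0.0
```

Emit:
{"method": "apply_moves", "body": {"xyz": [[0, 0, 0], [0, 0, 0], [0, 0, 0]], "rot": [[0, 0, 0], [0, 0, 0], [0, 0, 0]], "hand": [1, 1, 1]}}

```text
clock: 15.3
position: [0.5245, -0.2428, 0.26]
ee_rot: [0.001, 0.668, 0.745, -0.0]
contact_force: [0.3, -0.4, -0.0]
width: 0.0852
gripper_force: 0.0
```

```bash
python3 - <<'E'
from h import *
d=cam("wrist");s=status.get_state();print(s["position"],rot(s["ee_rot"]).round(3).tolist(),s["width"])
np.savez("w9.npz",**{k:d[k] for k in("O","M","f","cx","cy","pixels")})
px=d["pixels"];h=cv2.cvtColor(px,cv2.COLOR_RGB2HSV);v=h[:,:,2]
q=proj(d,np.array([[.5226,-.2404,.09],[.524,-.2455,.099],[.524,-.2455,.151],[.497,-.2455,.151],[.551,-.2455,.151]]));print(q.round(0).tolist())
cv2.imwrite("pics/w9.png",px[:,:,::-1])
# dark (black handles), wood-light, coil grey ascii map
m=np.full(v.shape,'.');m[v<45]='#';m[(h[:,:,1]<40)&(v>=75)&(v<150)]='g';m[(h[:,:,1]>60)&(v>150)]='w';m[(h[:,:,1]>60)&(v<=150)&(v>=45)]='o'
for r in range(130,420,8): print(r,''.join(m[r,180:460:4]))
E
```

```text
[ 0.52460611 -0.24289707  0.26010296] [[-0.109, 0.994, 0.001], [0.994, 0.109, -0.001], [-0.002, 0.001, -1.0]] 0.0853554021966535
[[319.0, 206.0], [320.0, 214.0], [320.0, 229.0], [286.0, 226.0], [353.0, 233.0]]
130 ........g..........gggg.ooooooooowwwwwwwwwwwwww.......g...............
138 g..............g...gggggooooooooowwwwwwwwwwwwww...g............g......
146 ...g......g....g..ggggggooooooooowwwwwwwwwwwwww..g....................
154 ......g........g...gggggooooooooowwwwwwwwwwwwwo.g.....................
162 ...........g..g.....ggggooooooooowwwwwwwwwwwwwo..g........g...........
170 ...................gggggooooooooowwwwwwwwwwwwwgg............g.g.......
178 ............gg......ggggooooooooowwwwwwwwwwwwwggggggggggggggggg.....g.
186 .g....ggggggggggggggggggooooooooowwwwwwwwooooogggggggggggggg..........
194 gggoo##gggggggggggggggggooooooo##wwww##oooooooggggggggggggg...........
202 ooowwwoo.oo#ggggggggggggoooooo#g#gggg.g##ooooogggggggggggg#...........
210 ooowwwowooogg.gg....ggggooo####..gggg.g####ooogggggggggggg##..........
218 wwwwwoooooggg.......ggggoo#####..gggg.g####oooggggggggggggg##
[... 1184 characters left out ...]
.g................#######
354 #########....g...gg.g....g.g....g..............................#######
362 #########ggg..............gg.g....g......g.....................#######
370 ########gggggg...g...g.g...g......g......g................g.....######
378 #######ggggggggg...gg.g...gg.ggg..........g..g...................#####
386 ######gggggggggggg.......ggggg.g.ggg...g.....g.....ggg.........ggg####
394 #####gggggggggggggg.ggg........g..gg...g...g.......ggg.g..........g###
402 ####gggggggggggggggg.g...g..g..gggggg...........g..gggggg..........###
410 ####gggggggggggggggggg.........gggggggggggggggg.ggggggggg...........##
418 ####gggggggggggggggg...g...gg..gggg.ggggggggggggggggg..gg.........g###
```

Emit:
{"method": "apply_moves", "body": {"xyz": [[-0.009, -0.003, 0.1], [0, 0, 0.12], [0, 0, 0.12], [0, 0, 0.12], [0, 0, 0.08], [0, 0, 0.04], [0, 0, 0], [0, 0, 0]], "rot": [[0, 0, 0], [0, 0, 0], [0, 0, 0], [0, 0, 0], [0, 0, 0], [0, 0, 0], [0, 0, 0], [0, 0, 0]], "hand": [1, 1, 1, 1, 1, 1, 1, 1], "force": 70}}

```text
clock: 16.35
position: [0.525, -0.2475, 0.0876]
ee_rot: [0.003, 0.668, 0.744, -0.0]
contact_force: [0.6, 0.3, -0.0]
width: 0.0853
gripper_force: 0.0
```

```bash
python3 - <<'E'
from h import *
d=cam("wrist");s=status.get_state();print(s["position"],s["contact_force"],s["width"])
px=d["pixels"];h=cv2.cvtColor(px,cv2.COLOR_RGB2HSV);v=h[:,:,2]
m=np.full(v.shape,'.');m[v<45]='#';m[(h[:,:,1]<40)&(v>=75)&(v<150)]='g';m[(h[:,:,1]>60)&(v>150)]='w';m[(h[:,:,1]>60)&(v<=150)&(v>=45)]='o'
for r in range(200,470,9): print(r,''.join(m[r,140:500:5]))
E
```

```text
[ 0.52503902 -0.24755159  0.08779081] [0.11046049 0.10103901 0.43329212] 0.08536155419016703
200 ................gggggooowwwwwwwwowwwwwwwwwwwwwwwwww.....................
209 .......g........gggggooowwwwwwwwowwwwwwwwwwwwwwwwwwggggggggggggggggggggg
218 gggggggggggggggggggggoooowwwwwwwwwwwwwwwwwwwwooooooggggggggggggggggggggg
227 gggggggggggggggggggggooowwwwwwwwwwwwwwwwwwwoooowooggggggggggggggggg..g..
236 ggg###ggggggggggggggggoowwwwww###wwwwww##woooooooogggggggggggggggg......
245 g.woo#ggggggggggggggggoowwwwww###wwwwww###ooooooooggggggggggggggg.......
254 wwoo#g.gg........gggggoowwwwwogg#wwwwwo.ggooooooooggggggggggggggg.......
263 ooow#............gggggoowwwwwgggggggggggggoooooooogggggggggggggggg......
272 oowwg.............ggggoowww###g.gg......g.##ooooooggggggggggggggggg.....
281 ww...............gggggooww####g.ggggggg.g.###ooooogggggggggggggggggg....
290 ..................ggggoo######g.ggggggg.g.#####ooo...................g..
299 ..................gggg.#######g.gggggggogg######ww......................
308 ..................ggg.########g.gggggggwgg#######o......................
317 ..
[... 602 characters left out ...]
##gg###
389 #############.....................wwwww......................###########
398 ############..................................................##########
407 ###########...................................................##########
416 ###########g..................................................##########
425 #############................................................###########
434 ##############..............................................############
443 ###############........###########################........##############
452 ################...###################################...###############
461 ########################################################################
```

Emit:
{"method": "apply_moves", "body": {"xyz": [[0, 0, 0.018], [0, 0, 0], [0, 0, 0], [0, 0, 0], [0, 0, 0], [0, 0, 0], [0, 0, 0], [0, 0, 0]], "rot": [[0, 0, 0], [0, 0, 0], [0, 0, 0], [0, 0, 0], [0, 0, 0], [0, 0, 0], [0, 0, 0], [0, 0, 0]], "hand": [1, 1, -1, -1, -1, -1, -1, -1], "force": 70}}

```text
clock: 17.4
position: [0.5245, -0.2475, 0.083]
ee_rot: [0.003, 0.668, 0.744, -0.0]
contact_force: [-1.9, 0.0, 8.2]
width: 0.0347
gripper_force: 72.7
```

Emit:
{"method": "apply_moves", "body": {"xyz": [[0, 0, -0.04], [0, 0, -0.08], [0, 0, -0.12], [0, 0, -0.13], [0, 0, -0.12], [0, 0, 0], [0, 0, 0]], "rot": [[0, 0, 0], [0, 0, 0], [0, 0, 0], [0, 0, 0], [0, 0, 0], [0, 0, 0], [0, 0, 0]], "hand": [-1, -1, -1, -1, -1, -1, -1]}}

```text
clock: 18.27
position: [0.5232, -0.2464, 0.2272]
ee_rot: [0.001, 0.668, 0.744, -0.0]
contact_force: [-0.7, 0.5, -1.9]
width: 0.0344
gripper_force: 71.3
```

```bash
python3 - <<'E'
from h import *
d=cam("wrist");s=status.get_state();print(s["position"],s["contact_force"],s["width"],s["gripper_force"],s["qpos"].round(2))
sd=cam("side");np.savez("s10.npz",**{k:sd[k] for k in("O","M","f","cx","cy","pixels")});np.savez("w10.npz",**{k:d[k] for k in("O","M","f","cx","cy","pixels")})
px=d["pixels"];h=cv2.cvtColor(px,cv2.COLOR_RGB2HSV);v=h[:,:,2]
m=np.full(v.shape,'.');m[v<45]='#';m[(h[:,:,1]<40)&(v>=75)&(v<150)]='g';m[(h[:,:,1]>60)&(v>150)]='w';m[(h[:,:,1]>60)&(v<=150)&(v>=45)]='o'
for r in range(200,400,6): print(r,''.join(m[r,220:420:3]))
T=rot(s["ee_rot"]);print("side proj tcp,pivot-guess,jaw",proj(sd,s["position"]+np.array([[0,0,.0],[0,0,.016],[0,0,-.031]])).round(1).tolist())
E
```

```text
[ 0.52286345 -0.24614274  0.22655599] [-0.16018961 -0.30359809 -1.85225602] 0.03467284900066995 71.31744146347046 [-0.56  0.26  1.44 -0.    1.43 -0.67]
200 g...........ggggggoooooowoooooowwwwwwwwwooooooooooggggggggggggggggg
206 ............ggggggoooooowoowooowwwwwwwwoooooooooooggggggggggggggggg
212 ............ggggggoooooowoowooowwwwwwwwoooooooooooggggggggggggggggg
218 .............gggggoooooowoooooowwwwwwwwoooooooooooggggggggggggggggg
224 ............gggggggooooowoowooowwwwwwwwwwoooooooooggggggggggggggggg
230 ..g..........ggggggooooowoowooowwwwwwwwwwwooooooooggggggggggggggggg
236 .............ggggggoooo##oooooowwwwwwwwwww######o..................
242 .............ggggggo######ooooowwwwwwwwwww#####owg.................
248 ..............gggggo######woooowwwwwwwwww######ow..................
254 .............ggggggo#gggg#ooooowwwwwwwwww##ggggow..................
260 .....g...........ggo#gggggwooggggggggggww#gggggww..................
266 ...g...............w.gggggwoggggggggggggwggggggww..................
272 ..g.................#####gggggggg.....gg.gg####....................
278 ........
[... 878 characters left out ...]
###...................##########gg.#########.
356 #############gg##########...............g.g.##########.############
362 ########################g.............gg....#########.#############
368 ########################................g....######################
374 ########################.....................######################
380 ########################.....................######################
386 ########################.....................g#####################
392 ##################.####.........................g..################
398 ###############g##.................................################
side proj tcp,pivot-guess,jaw [[406.2, 120.6], [406.8, 114.0], [405.1, 133.1]]
```

```bash
cat >> h.py <<'E'
K=np.array([.001,-.0005,-.016])
def cltool(piv):
    Rt=np.c_[-Cm[:,1],-Cm[:,0],-Cm[:,2]];return O+Cm@np.array(piv)-Rt@K,Rt
def wherec():
    s=status.get_state();Rt=rot(s["ee_rot"]);f=Cm.T@(s["position"]+Rt@K-O);print("t",s["clock"],"pivot mm",(f*1e3).round(1),"tool z in cradle",(Cm.T@Rt[:,2]).round(3),"y",(Cm.T@Rt[:,1]).round(3),"F cradle",(Cm.T@s["contact_force"]).round(1),"w",round(s["width"],4),"gf",round(s["gripper_force"],1))
E
python3 - <<'E'
from h import *
p,Rt=cltool((.001,-.006,.275));print(p);plan(p,Rt,7)
E
```

```text
[0.59606205 0.05106968 0.25855058]
rows 7 mm/row 44.0 deg/row 5.64
xyz [[0.137, 0.05, -0.015], [0.14, 0.04, -0.016], [0.143, 0.03, -0.017], [0.144, 0.019, -0.016], [0.146, 0.009, -0.014], [0.146, -0.001, -0.012], [0.146, -0.011, -0.009]]
rot [0.07, 0.016, 0.061]
```

Emit:
{"method": "apply_moves", "body": {"xyz": [[0.137, 0.05, -0.015], [0.14, 0.04, -0.016], [0.143, 0.03, -0.017], [0.144, 0.019, -0.016], [0.146, 0.009, -0.014], [0.146, -0.001, -0.012], [0.146, -0.011, -0.009], [0, 0, 0]], "rot": [[0.07, 0.016, 0.061], [0.07, 0.016, 0.061], [0.07, 0.016, 0.061], [0.07, 0.016, 0.061], [0.07, 0.016, 0.061], [0.07, 0.016, 0.061], [0.07, 0.016, 0.061], [0, 0, 0]], "hand": [-1, -1, -1, -1, -1, -1, -1, -1]}}

```text
clock: 19.38
position: [0.5984, 0.0529, 0.2556]
ee_rot: [-0.211, 0.791, 0.555, -0.15]
contact_force: [0.7, 0.4, -1.8]
width: 0.0344
gripper_force: 71.3
```

Emit:
{"method": "apply_moves", "body": {"xyz": [[0, 0, 0], [0, 0, 0], [0, 0, 0]], "rot": [[0, 0, 0], [0, 0, 0], [0, 0, 0]], "hand": [-1, -1, -1]}}

```text
clock: 19.75
position: [0.5971, 0.0498, 0.26]
ee_rot: [-0.209, 0.793, 0.553, -0.148]
contact_force: [-0.7, -0.2, -1.2]
width: 0.0344
gripper_force: 71.3
```

```bash
python3 - <<'E'
from h import *
wherec()
d=cam("wrist");s=cam("side")
px=d["pixels"];h=cv2.cvtColor(px,cv2.COLOR_RGB2HSV);v=h[:,:,2]
P=O+np.array([[8e-3,.009,.175],[8e-3,-.021,.175],[0,.009,.175],[0,-.021,.175],[0,.035,.154],[0,-.035,.154],[-.006,.035,.154],[-.006,-.035,.154]])@Cm.T
q=proj(d,P);print(q.round(0).tolist())
np.savez("w11.npz",**{k:d[k] for k in("O","M","f","cx","cy","pixels")})
m=np.full(v.shape,'.');m[v<45]='#';m[(h[:,:,1]<40)&(v>=55)&(v<130)]='g';m[(h[:,:,1]<40)&(v>=130)]='.';m[(h[:,:,1]<30)&(v>=185)]='W';m[(h[:,:,1]>60)&(v>150)]='w'
for r in range(100,330,6): print(r,''.join(m[r,220:420:3]))
E
```

```text
t 19.75 pivot mm [  0.6  -5.2 276.9] tool z in cradle [-0.006  0.001 -1.   ] y [-1.     0.005  0.006] F cradle [-0.1  0.4 -1.3] w 0.0344 gf 71.3
[[311.0, 252.0], [310.0, 213.0], [321.0, 252.0], [321.0, 213.0], [322.0, 273.0], [321.0, 188.0], [329.0, 273.0], [329.0, 188.0]]
100 W.........gwwwwwwwwww...........g..................W...............
106 ..........gwwwwwww.................................................
112 .W.........gwww..........gg......................W.........W.......
118 .W....W..W...ggggggggg.............................W...........W...
124 ..W..........Wggggg...............................W................
130 W....W..W......gW.W.............................W..................
136 .W...............W................................W................
142 W..W.........WW..............................W..WW..W..W...........
148 .WW..WW.......W........ggggggggggggggggggggggggggggggggggggggggg...
154 ...WWW...WW....W.W..W..gWWWgggggggggggggggggggggggggggggggggggggggg
160 WWW.....WWW....W..W....gWWWgggggggggggggggggggggggggggggggggggggWWW
166 W.W......W.W..W....W...ggggggg
[... 1281 characters left out ...]
WWggg#####ggg.WWWWWWWW...ggg####g...................
280 gggggggggggggggggggg#####WWW..WWWWWWW...WWW#####.....W.............
286 gggggggggggggggggggg#####WWW...WWWWWW...WWg#####...........W.......
292 .....W.W.W..W.Wgggg######WWW..WWWWWWW...WWW######......WW..........
298 g.....W..W.W..WWggg######WWWg..WWWWWW...WW.#######..W..............
304 gg.W..W...WWWWgggg#######WWWg..WWWWWW...Wg.#######gggg...........W.
310 gg....WW.WWWW.ggg.#######ggggggggggggg.gWgg########gggg.WWW........
316 ggg......####.ggg########gggggggggggggggggg########gggg.####g..W...
322 ggg....#####.ggg.########.ggggggggggggggggg#########ggggg####g.....
328 ggggggg#####g.g.#########ggggggggggggg..W..#########gggg.#####.....
```

Emit:
{"method": "apply_moves", "body": {"xyz": [[0, 0.003, 0.06], [0, 0, 0.06], [0, 0, 0.06], [0, 0, 0.04], [0, 0, 0.03], [0, 0, 0], [0, 0, 0]], "rot": [[0.006, 0, 0], [0, 0, 0], [0, 0, 0], [0, 0, 0], [0, 0, 0], [0, 0, 0], [0, 0, 0]], "hand": [-1, -1, -1, -1, -1, -1, -1]}}

```text
clock: 20.72
position: [0.5633, 0.0629, 0.1943]
ee_rot: [-0.211, 0.792, 0.553, -0.15]
contact_force: [0.7, -0.1, -0.3]
width: 0.0344
gripper_force: 71.3
```

```bash
python3 -c "
from h import *
wherec()"
```

```text
t 20.725 pivot mm [ -1.   -6.  201.9] tool z in cradle [ 0.001  0.002 -1.   ] y [-1.     0.004 -0.001] F cradle [-0.7 -0.1  0.1] w 0.0344 gf 71.3
```

Emit:
{"method": "apply_moves", "body": {"xyz": [[0.0, -0.003, 0.02], [0, 0, 0.02], [0, 0, 0], [0, 0, 0]], "rot": [[0, 0, 0], [0, 0, 0], [0, 0, 0], [0, 0, 0]], "hand": [-1, -1, -1, -1]}}

```text
clock: 21.22
position: [0.5565, 0.0653, 0.184]
ee_rot: [-0.212, 0.792, 0.553, -0.15]
contact_force: [-0.2, 0.4, -1.1]
width: 0.0344
gripper_force: 71.3
```

Emit:
{"method": "apply_moves", "body": {"xyz": [[0, 0, 0.01], [0, 0, 0], [0, 0, 0]], "rot": [[0, 0, 0], [0, 0, 0], [0, 0, 0]], "hand": [-1, -1, -1]}}

```text
clock: 21.6
position: [0.5557, 0.0658, 0.182]
ee_rot: [-0.211, 0.792, 0.553, -0.149]
contact_force: [2.4, -0.2, 5.2]
width: 0.0345
gripper_force: 72.1
```

Emit:
{"method": "apply_moves", "body": {"xyz": [[0, 0, 0.01], [0, 0, 0], [0, 0, 0]], "rot": [[0, 0, 0], [0, 0, 0], [0, 0, 0]], "hand": [-1, -1, -1]}}

```text
clock: 21.98
position: [0.5554, 0.0661, 0.1812]
ee_rot: [-0.21, 0.792, 0.554, -0.148]
contact_force: [5.9, -0.8, 12.5]
width: 0.0343
gripper_force: 73.2
```

Emit:
{"method": "apply_moves", "body": {"xyz": [[0, 0, 0], [0, 0, 0], [0, 0, 0], [0, 0, 0], [0, 0, 0], [0, 0, 0]], "rot": [[0, 0, 0], [0, 0, 0], [0, 0, 0], [0, 0, 0], [0, 0, 0], [0, 0, 0]], "hand": [0.4, 1, 1, 1, 1, 1]}}

```text
clock: 22.72
position: [0.5536, 0.0663, 0.1788]
ee_rot: [-0.212, 0.792, 0.553, -0.15]
contact_force: [-0.3, 1.1, -0.1]
width: 0.0853
gripper_force: 0.0
```

```bash
python3 -c "
from h import *
wherec()"
```

```text
t 22.725 pivot mm [  0.2  -5.9 183.4] tool z in cradle [ 0.002  0.002 -1.   ] y [-1.     0.004 -0.002] F cradle [ 0.5 -0.9 -0.5] w 0.0853 gf 0.0
```

Released; back off along the slope and check with the camera numerically.

Emit:
{"method": "apply_moves", "body": {"xyz": [[0, 0, -0.03], [0, 0, -0.06], [0, 0, -0.1], [0, 0, -0.12], [0, 0, -0.12], [0, 0, 0], [0, 0, 0], [0, 0, 0]], "rot": [[0, 0, 0], [0, 0, 0], [0, 0, 0], [0, 0, 0], [0, 0, 0], [0, 0, 0], [0, 0, 0], [0, 0, 0]], "hand": [1, 1, 1, 1, 1, 1, 1, 1]}}

```text
clock: 23.72
position: [0.6137, 0.0447, 0.2896]
ee_rot: [-0.213, 0.791, 0.553, -0.151]
contact_force: [0.5, -0.3, -0.1]
width: 0.0854
gripper_force: 0.0
```

```bash
python3 - <<'E'
from h import *
wherec()
d=cam("wrist")
px=d["pixels"];h=cv2.cvtColor(px,cv2.COLOR_RGB2HSV);v=h[:,:,2]
# pivot/coil ends, handle tops (27 mm half), bar top, all in cradle coords, if home at 184
P=O+np.array([[.001,.009,.184],[.001,-.021,.184],[.028,-.006,.236],[-.026,-.006,.236],[0,.035,.154],[0,-.035,.154]])@Cm.T
print(proj(d,P).round(0).tolist())
m=np.full(v.shape,'.');m[v<45]='#';m[(h[:,:,1]<40)&(v>=55)&(v<130)]='g';m[(h[:,:,1]<30)&(v>=185)]='W'
for r in range(130,300,6): print(r,''.join(m[r,220:420:3]))
b=cam("side")["pixels"][180:330,250:400,::-1];cv2.imwrite("pics/end.png",cv2.resize(b,(600,600),interpolation=2))
E
```

```text
t 23.725 pivot mm [ 2.000e-01 -6.100e+00  3.112e+02] tool z in cradle [ 0.004  0.002 -1.   ] y [-1.     0.004 -0.004] F cradle [-0.5  0.1  0.2] w 0.0854 gf 0.0
[[321.0, 242.0], [321.0, 206.0], [280.0, 245.0], [361.0, 245.0], [323.0, 259.0], [322.0, 182.0]]
130 .................g.................................................
136 ...................................................................
142 ...................................................................
148 .........................gggggggggggggggggggggggggggggggggggggggggg
154 ....W.....................WW.gggggggggggggggggggggggggggggggggggggg
160 .........................gWWggggggggggggggggggggggggggggggggg#WW..g
166 .........................gggggggggggggggggggggggggggggggggggggWWWgg
172 .........................ggggggggggggggggg####..ggggggggggggggggggg
178 .........................ggg.WWWWWgggggg........ggggggggggggggggggg
184 .........................ggggW..gggWWggg...g....ggggggggggggggggggg
190 .........................ggg.W..gg.WWggg....g...ggggggggggggggggggg
196 .........................ggg###.gggWW###g......
[... 544 characters left out ...]
.....g#######g.g...W.....########...................
250 ..............ggg.ggg######ggggggg.WW...gg######...................
256 ..............ggggggg#####gggggggggWWgggggg#####...................
262 ...............gggggg###gggggggggggggggggggg.###...................
268 .ggg...........gggg.gggggggggggggggggggggggggggg...................
274 ggggggggggggggggggggggggggggggggggggggg...ggggg....................
280 ggggggggggggggggggggggggggggggggggggg..............................
286 ggggg...........Wgggggggggggggggggggg..............................
292 gggggg............gggggggggggggggggg...............................
298 ggggggg............ggggggggggggggggg...............................
```

```bash
python3 -c "
from rig import job
print(job.sign_off())"
```

```text
the job is handed in; nothing more can be done
None
```

The long bar stands in the jig's pocket leaning on the plate, and the clamp bites bar and plate at the top with its throat pushed onto the bar's end (12.5 N felt, gripper then released). The job was handed in at about 24 s; sign-off gave no verdict, and my last check was by image measurements only.

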